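# Put the clothes pegs away in the slant-mouth canister

### The job

Put the three big wooden clothes pegs away in the clear canister: feed them one at a time, end first, through its narrow slanting neck so that each drops right down inside. When all three are in, flip the lid shut. Leave the shoe-care things and the lamp where they are.

Things in the scene. Friction and masses are not known exactly. Their poses are not given: they have to be found in the camera images.
- jar: Clear plastic canister fixed on the board: 150 long (its x), 115 wide (y), 210 high, walls 4. Origin: centre of the underside, z up. Its front looks to its -x; there the upper edge is cut off by a 45 degree slope from 120 up on the front face to the flat top (x from 15 to 75). A white round neck stands square on the middle of the slope; behind it the body is empty down to the floor.
- jar_mouth (a point): Centre of the neck's open outer end, 195 above the board, at x = -60, y = 0 in the jar; axes as jar. Neck: straight round tube, inside diameter 44, outside 52, 42 long. Its axis leans 45 degrees: pegs go in along (0.707, 0, -0.707) of the jar's axes. A peg let go with about half its length or more in the neck slides down by itself; with less it tips out.
- peg_a_mid (a point): One of three alike big wooden clothes pegs with a steel spring coil, lying on its side. 120 long (its x; +x the jaw end), 16 thick (its z, up); 21 wide over the jaw half, from 22 at the coil to 28 at the handle end (x = -60). Balances within 3 of its middle; about 22 g. Rigid: grip it across its width anywhere; either end may go in first. The point is its middle, half-way up, 8 above the board.
- peg_b_mid (a point): One of three alike big wooden clothes pegs with a steel spring coil, lying on its side. 120 long (its x; +x the jaw end), 16 thick (its z, up); 21 wide over the jaw half, from 22 at the coil to 28 at the handle end (x = -60). Balances within 3 of its middle; about 22 g. Rigid: grip it across its width anywhere; either end may go in first. The point is its middle, half-way up, 8 above the board.
- peg_c_mid (a point): One of three alike big wooden clothes pegs with a steel spring coil, lying on its side. 120 long (its x; +x the jaw end), 16 thick (its z, up); 21 wide over the jaw half, from 22 at the coil to 28 at the handle end (x = -60). Balances within 3 of its middle; about 22 g. Rigid: grip it across its width anywhere; either end may go in first. The point is its middle, half-way up, 8 above the board.
- lid (a joint): Angle of the white round flip lid (55 across, 5 thick, with a thumb tab, 70 from hinge to tab end, 20 g). 0 = shut on the mouth; it starts open at about 2.9 and leans back to its stop at 3.0. The hinge is loose, with no spring: above 2.36 the lid leans back and stays open, below 2.36 it falls shut by its own weight.
- lid_hinge (a point): Middle of the lid's hinge pin, which runs along the jar's y just above the upper edge of the mouth, 218 above the board (x = -41 in the jar's axes); axes as jar.
- lid_tip (a point): Outer end of the lid's thumb tab, 70 from the hinge pin. At the open stop it is about 56 higher than the hinge and 42 behind it (towards the jar's back, +x), about 64 above the canister's flat top; shut, it is 49 lower and 49 forwards.
- tin_a: Flat round steel shoe-cream tin, 70 across, 24 high, lying on the board; origin at the centre of its underside. To be left alone.
- tin_b: Flat round steel shoe-cream tin, 62 across, 21 high, lying on the board; origin at the centre of its underside. To be left alone.
- brush: Beechwood shoe brush standing on its dark bristles, 160 long (its x), 48 wide, 45 high; origin at the centre of its underside. To be left alone.
- dauber: Orange plastic dauber lying on the board: a round head 40 across at its +x end and a straight handle, 140 long in all (from x = -88 to +53), 28 high; origin on the board under the middle part. To be left alone.
- shoehorn: Chrome shoehorn lying on the board, 185 long (its x, from -90 to +95), 32 wide, 8 high; origin on the board near its middle. To be left alone.
- lamp: Small white plastic LED lamp with a toggle switch on its round foot (90 across) and a flat head reaching to its -x, 150 high; origin at the centre of its underside. To be left alone.
There are look-alikes about, which are no part of the job. Leave any green or yellow look-alike of the part that bears peg_c_mid alone.

How it is judged:
By the outcome, as a careful person would: the job done as asked, in the order asked, and still so for the second after the job is handed in, with the robot touching nothing.
It also fails if it takes over 72 s, if anything falls off the work surface, if the arm or the gripper's body presses on something with over 40 N, if the wrist force passes 120 N, or if a joint passes its speed limit or range.

### The arm

A 7-joint arm with a two-finger parallel gripper is mounted at the origin on the work surface. World frame = base frame: x ahead of the robot, y to its left, z up, the work surface at z = 0. Lengths are in mm, angles in degrees, forces in N, time in s.
With the tool pointing down it reaches from about 400 to 925 mm from the base axis. Payload 5.6 kg.
Tool frame: the origin (TCP) lies between the finger pads; the fingertips stand 17 mm ahead of it and the grasp point (between the pads) lies 2 mm behind it (ctrl.finger_overhang is the distance from the TCP to the fingertips, in mm); x points along the fingers, z is the direction in which the jaws open and shut, and the axes are right-handed (so a half turn about x gives the same grasp; the last joint's range is limited). The gripper opens to 85 mm and grips with 20 to 120 N. Pads are 22 mm wide; open, the fingers measure 114 mm over their backs; the gripper's body (76 mm by 85 mm) begins 54 mm behind the grasp point. The pads swing forward as they close: fully open they stand 13 mm farther back than shut.
Start: joints at [62.911, 26.786, -0.665, 91.828, 0.344, 61.387, -3.226], TCP at [270.81, -590.906, 248.29] pointing down, gripper open.
Joint ranges: [-144.91, 144.91], [-17.63, 115.5], [-89.93, 88.59], [15.96, 139.68], [-74.01, 254.01], [8.47, 105.57], [-167.45, 167.45]. Speed limits (degrees/s): [147.25, 147.25, 180, 180, 180, 180, 180].

### API

Orientations are given as [roll, pitch, yaw] about the fixed x, y, z axes, in that order (R = Rz(yaw) Ry(pitch) Rx(roll)).
In Python, from bench import ctrl, cams gives the robot as it stands. The module is installed in compiled form; this text tells all that it offers.
- The arm moves only by the tool servo_tool, never from a script. Its argument "moves" is a list that holds one entry, the list of rows, each a list of 7 numbers: the shift along the tool's x, y, z in m, then the turn, a rotation vector about the tool's x, y, z in degrees, then the opening, from 0 (shut) to 1 (fully open). A call has 1 to 12 rows; each row shifts and turns the pose as measured when the row begins, along the tool's axes as they then stand; what a row does not reach is not made up. A row lasts 1/10 s, in which the tool goes at most 50 mm and 8.59 degrees, less where a joint would pass 70% of its speed; a pose out of reach is approached as far as the arm can. A call is refused whole if a number of a shift passes 0.05 or a number of a turn 8.59, either way. A call with a gripper value outside its range is refused whole. The fingers move at their own pace and stop on an object; the grip force is fixed at half the most. Time passes only in rows, so rows that do not move let the fingers close. It gives the time, the measured TCP pose, the force and the opening at its end, in the units of the state.
- ctrl.observe(): the state, without advancing time (a new reading comes with each control period).
- cams.read_camera(name): name is "scene" or "top" or "wrist"; returns a dict with "pixels" (400x640x3 uint8, red, green, blue), "intrinsics" (3x3 intrinsics, pixels), "world_from_camera" (4x4, takes a point from camera to world coordinates). Camera axes: x right, y up, looking along -z (the intrinsics and any distortion apply to the point x, -y, -z); pixel columns grow to the right and rows downward; lengths in mm; the calibration is good to about 2 mm. A picture is of the moment at which its call begins. There is no depth.
- ctrl.finish_job(): hands the job in, once; it reports no verdict.
The state is a dict: "time_s": time; "joint_pos": joint angles; "qd": joint speeds; "tau": joint torques, N m; "position": TCP position; "ee_rot": TCP orientation; "ft_force": force on the tool from outside, world axes, zero at the start; "ft_torque": the same for the moment, N m; "grip_width": finger opening in mm.
Only numpy, scipy, OpenCV 4.12 (cv2) and the standard library are available. Lean on these libraries where they do the work, as an engineer would, in place of code of your own. Each camera call takes 0.05 s, during which the arm holds its last target.

## Working session

There is one attempt and no reset: what is moved stays moved. The work goes in short steps, Python scripts to look and compute and a tool call to move; the robot and the scene stay as the last step left them, time stands still between calls to the robot, and variables do not carry over. Pictures are saved under pics/ and viewed, and the job is handed in when it is done.

Besides the shell and the picture viewer there is one more tool, called after "Call:" as name(argument=value, ...) on one line, values as JSON. servo_tool: Moves the arm, as the interface text tells. Its arguments: {"type":"object","properties":{"moves":{"type":"array"}},"required":["moves"]}

```bash
mkdir -p pics; ls; python3 - <<'E'
from bench import ctrl,cams
import cv2,numpy as np
s=ctrl.observe()
for k in s: print(k,s[k])
for n in("scene","top","wrist"):
    c=cams.read_camera(n); cv2.imwrite(f"pics/{n}0.png",c["pixels"][:,:,::-1]); print(n,np.round(c["intrinsics"],1).tolist(),np.round(c["world_from_camera"],3).tolist(),[k for k in c])
E
```

```text
pics
time_s 0.0
joint_pos [62.91135883 26.83617132 -0.66759106 91.88057411  0.34294036 61.3844975
 -3.22476673]
qd [ 0.00206544 -0.02053892  0.13388671  0.04448821  0.08070669  0.05031844
  0.04063458]
tau [ 3.35300601e-04 -5.32380974e+01  2.19876826e-02 -2.51301026e+01
  1.15254879e-02  7.72624713e-03  2.16351771e-05]
position [ 270.5955005  -590.43097042  247.33886292]
ee_rot [-177.12538365   89.90075611  117.49895592]
ft_force [-0.30697627 -0.06484144  0.08259465]
ft_torque [-0.01124417  0.00339609 -0.00282928]
grip_width 85.52358641759845
scene [[467.7, 0.0, 321.4], [0.0, 467.7, 194.8], [0.0, 0.0, 1.0]] [[0.649, -0.461, 0.605, 1525.445], [0.76, 0.375, -0.531, -852.706], [0.018, 0.804, 0.594, 1060.007], [0.0, 0.0, 0.0, 1.0]] ['pixels', 'intrinsics', 'world_from_camera']
top [[413.3, 0.0, 315.6], [0.0, 413.3, 193.8], [0.0, 0.0, 1.0]] [[0.017, 0.992, -0.122, 435.763], [-1.0, 0.017, 0.002, -6.936], [0.004, 0.122, 0.993, 1378.784], [0.0, 0.0, 0.0, 1.0]] ['pixels', 'intrinsics', 'world_from_camera']
wrist [[313.8, 0.0, 317.7], [0.0, 313.8, 201.1], [0.0, 0.0, 1.0]] [[0.416, 0.872, 0.259, 336.678], [-0.909, 0.4, 0.116, -559.954], [-0.002, -0.284, 0.959, 374.214], [0.0, 0.0, 0.0, 1.0]] ['pixels', 'intrinsics', 'world_from_camera']
```

View pics/scene0.png

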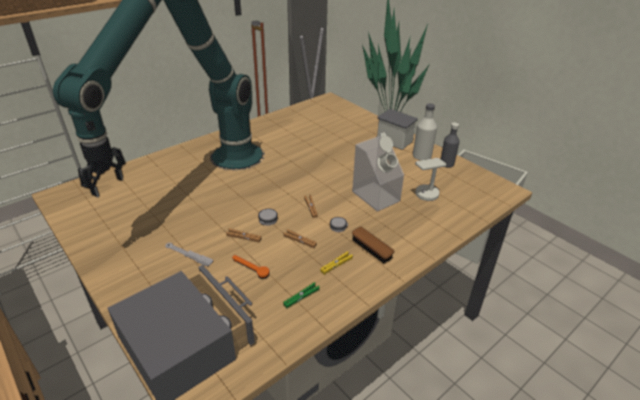

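View pics/top0.png

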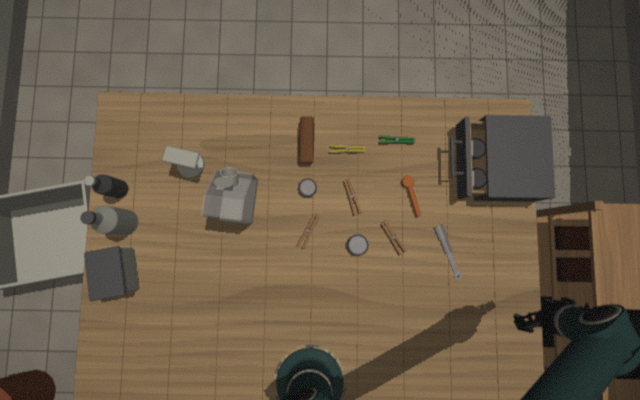

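View pics/wrist0.png

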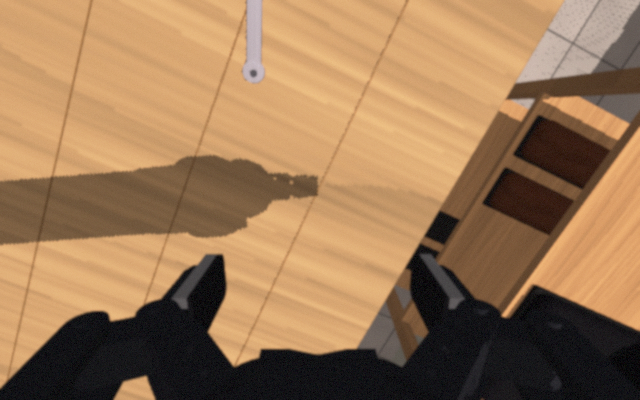

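The top view shows the clear canister at (230,200) with its neck at (228,178), so the neck faces away from the robot.

Things that could be taken for a peg, by top-view pixel:
- Three wooden pegs: (352,197), (308,231) and (393,238).
- Yellow look-alike: (347,149).
- Green look-alike: (397,140).
- Drawer handles near (445,165).

I choose the three wooden ones and will check them in a close crop.

```bash
cat > h.py <<'E'
import numpy as np, cv2
from scipy.spatial.transform import Rotation as R
from bench import ctrl,cams
def ray(c,u,v):
    K=c["intrinsics"];T=c["world_from_camera"]
    d=np.linalg.inv(K)@[u,v,1]; d=np.array([d[0],-d[1],-d[2]])
    return T[:3,3],T[:3,:3]@d
def onz(c,u,v,z):
    o,d=ray(c,u,v); return o+d*(z-o[2])/d[2]
def proj(c,p):
    T=c["world_from_camera"];q=T[:3,:3].T@(np.array(p)-T[:3,3]); q=np.array([q[0],-q[1],-q[2]]); q=c["intrinsics"]@q; return q[:2]/q[2]
def tri(c1,p1,c2,p2):
    A=[];b=[]
    M=np.zeros((3,3));v=np.zeros(3)
    for c,p in((c1,p1),(c2,p2)):
        o,d=ray(c,*p); d/=np.linalg.norm(d); P=np.eye(3)-np.outer(d,d); M+=P; v+=P@o
    return np.linalg.solve(M,v)
def crop(c,box,f,name):
    x0,y0,x1,y1=box
    cv2.imwrite(name,cv2.resize(c["pixels"][y0:y1,x0:x1,::-1],None,fx=f,fy=f,interpolation=cv2.INTER_CUBIC))
E
python3 - <<'E'
from h import *
t=cams.read_camera("top"); s=cams.read_camera("scene")
crop(t,(280,120,440,270),5,"pics/t1.png"); crop(t,(150,130,270,240),6,"pics/t2.png"); crop(s,(330,120,450,220),6,"pics/s2.png")
E
```

```text
(no output)
```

View pics/t1.png

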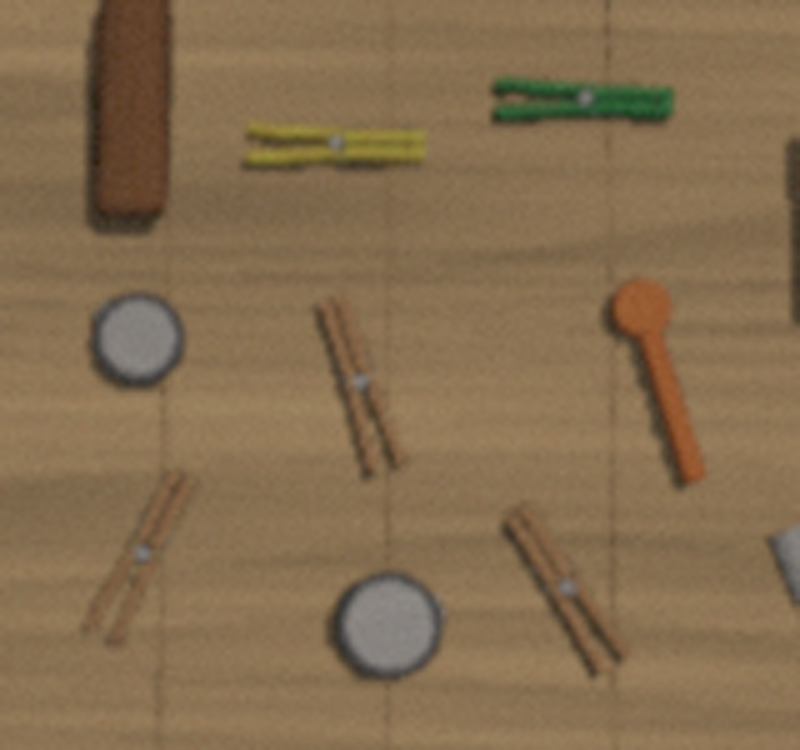

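View pics/t2.png

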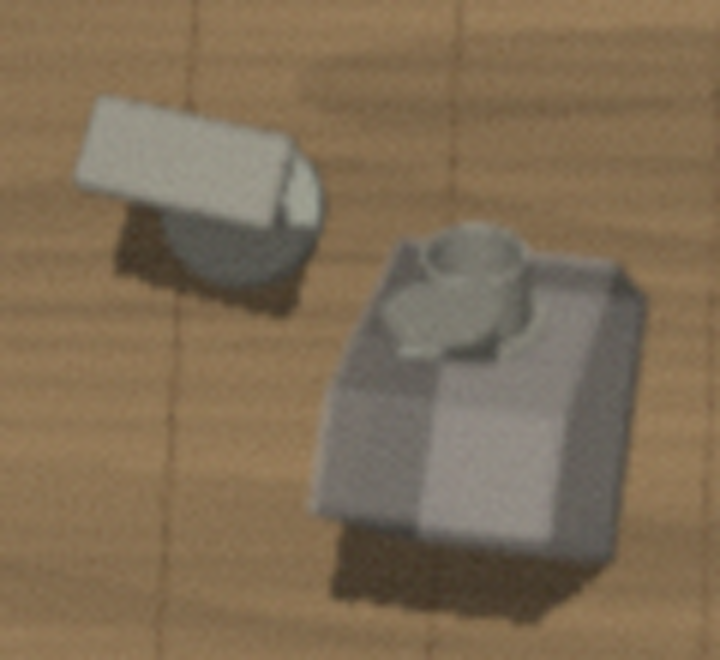

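View pics/s2.png

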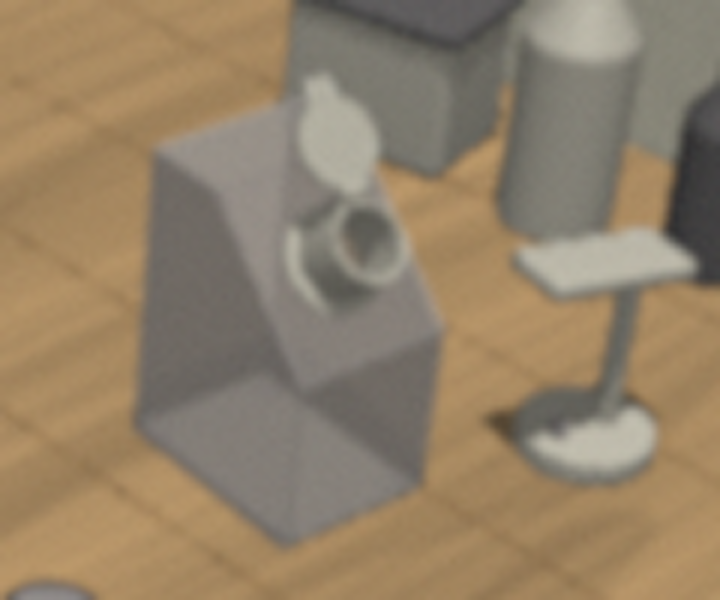

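```bash
python3 - <<'E'
from h import *
t=cams.read_camera("top"); s=cams.read_camera("scene")
m=tri(t,(229.5,171.7),s,(391.7,160.8)); print("mouth",m, proj(t,m),proj(s,m))
P=[onz(s,330+u/6,120+v/6,0) for u,v in((137,423),(290,545),(420,483))]
print(np.round(P,1)); 
a=P[1]-P[0];b=P[2]-P[1];print(np.linalg.norm(a),np.degrees(np.arctan2(a[1],a[0])),np.linalg.norm(b),np.degrees(np.arctan2(b[1],b[0])))
for n,j,h in(("A",(332,302),(385,470)),("B",(180,477),(105,635)),("C",(519,512),(611,664))):
    for z in(16,):
        J=onz(t,280+j[0]/5,120+j[1]/5,z);H=onz(t,280+h[0]/5,120+h[1]/5,z)
        d=J-H;print(n,np.round(J,1),np.round(H,1),np.round((J+H)/2,1),np.linalg.norm(d),np.degrees(np.arctan2(d[1],d[0])))
# top flat corners
for u,v in((312,513),(612,557),(335,400),(570,408)):
    print(np.round(onz(t,150+u/6,130+v/6,210),1))
for u,v in((153,150),(215,188)):
    print(np.round(onz(s,330+u/6,120+v/6,210),1))
for u,v in((320,80),(352,193)): pass
print("hinge?",tri(t,(150+505/6,130+290/6),s,(330+355/6,120+193/6)))
print("tip?",tri(t,(150+403/6,130+353/6),s,(330+315/6,120+78/6)))
E
```

```text
mouth [643.08465201 243.3482562  190.5120323 ] [229.29717475 171.5135986 ] [391.47544632 160.84507861]
[[502.  206.9   0. ]
 [653.  191.8   0. ]
 [661.1 300.9   0. ]]
151.83192786409984 -5.713337985208101 109.39461423142762 85.75093150383178
A [ 650.2 -111.5   16. ] [ 538.5 -147.4   16. ] [ 594.4 -129.5   16. ] 117.3131741484782 17.8026213704533
B [531.6 -12.   16. ] [427.3  35.3  16. ] [479.5  11.6  16. ] 114.51318290131525 -24.421311564402377
C [ 512.3 -235.9   16. ] [ 414.  -295.7   16. ] [ 463.2 -265.8   16. ] 115.02267625939074 31.327141743290003
[512.2 311.1 210. ]
[493.9 169.  210. ]
[566.  302.9 210. ]
[564.1 191.4 210. ]
[508.9 196.7 210. ]
[563.3 194.7 210. ]
hinge? [625.73235237 230.50313336 220.24970472]
tip? [580.0562474  256.13834752 269.34464466]
```

```bash
cat >> h.py <<'E'
def pose():
    s=ctrl.observe(); return np.array(s["position"]),R.from_euler("xyz",s["ee_rot"],degrees=True)
def orient(L,D,phi,sgn=1):
    L=np.array(L,float);L/=np.linalg.norm(L);D=np.array(D,float);D/=np.linalg.norm(D)
    p=np.radians(phi);x=np.cos(p)*D+np.sin(p)*L; z=sgn*np.cross(L,D); y=np.cross(z,x)
    return R.from_matrix(np.stack([x,y,z],1))
def plan(pt,Rt,n=None,v=45.,show=True):
    p,Rc=pose(); rv=(Rc.inv()*Rt).as_rotvec(degrees=True); d=np.linalg.norm(np.array(pt)-p)
    m=int(np.ceil(max(d/v,np.abs(rv).max()/8.,np.linalg.norm(rv)/8.4,1)));n=max(n or 0,m)
    print("dist",d.round(1),"rot",rv.round(1),"n",n)
    for i in range(n):
        Ri=Rc*R.from_rotvec(rv*i/n,degrees=True)
        print((Ri.inv().apply((np.array(pt)-p)/n)/1000).round(3).tolist(),(rv/n).round(1).tolist())
pegs={"A":((650.2,-111.5),(538.5,-147.4)),"B":((531.6,-12),(427.3,35.3)),"C":((512.3,-235.9),(414,-295.7))}
def grasp(n,back=0,phi=25,z=22,inset=10,sgn=1):
    j,h=[np.array([*q,0.]) for q in pegs[n]]; mid=(j+h)/2; L=h-j; L/=np.linalg.norm(L)
    Rt=orient(L,[0,0,-1],phi,sgn)
    pt=mid-L*(60-inset); pt[2]=z
    return pt-Rt.apply([back,0,0]),Rt
E
python3 - <<'E'
from h import *
p,Rc=pose();print(Rc.as_matrix().round(2))
w=cams.read_camera("wrist");T=w["world_from_camera"];print("cam in tool",Rc.inv().apply(T[:3,3]-p).round(1),(Rc.inv().as_matrix()@T[:3,:3]).round(2))
for sg in(1,-1):
    pt,Rt=grasp("C",110,sgn=sg);print(pt,Rt.as_matrix().round(2));plan(pt,Rt)
E
```

```text
[[-0.    0.91  0.42]
 [ 0.    0.42 -0.91]
 [-1.   -0.   -0.  ]]
cam in tool [-126.8   72.8   -0.4] [[ 0.    0.28 -0.96]
 [-0.    0.96  0.28]
 [ 1.    0.    0.  ]]
[ 545.58286968 -215.65263879  121.69385657] [[-0.36  0.77  0.52]
 [-0.22  0.47 -0.85]
 [-0.91 -0.42 -0.  ]]
dist 481.9 rot [ -6.6  -1.5 -25. ] n 11
[0.011, 0.037, -0.021] [-0.6, -0.1, -2.3]
[0.01, 0.038, -0.02] [-0.6, -0.1, -2.3]
[0.008, 0.038, -0.02] [-0.6, -0.1, -2.3]
[0.007, 0.039, -0.019] [-0.6, -0.1, -2.3]
[0.005, 0.039, -0.019] [-0.6, -0.1, -2.3]
[0.004, 0.039, -0.019] [-0.6, -0.1, -2.3]
[0.002, 0.04, -0.018] [-0.6, -0.1, -2.3]
[0.0, 0.04, -0.018] [-0.6, -0.1, -2.3]
[-0.001, 0.04, -0.017] [-0.6, -0.1, -2.3]
[-0.003, 0.04, -0.017] [-0.6, -0.1, -2.3]
[-0.004, 0.04, -0.017] [-0.6, -0.1, -2.3]
[ 545.58286968 -215.65263879  121.69385657] [[-0.36 -0.77 -0.52]
 [-0.22 -0.47  0.85]
 [-0.91  0.42  0.  ]]
dist 481.9 rot [169.3 -37.5   2.2] n 22
[0.006, 0.018, -0.01] [7.7, -1.7, 0.1]
[0.005, 0.017, -0.013] [7.7, -1.7, 0.1]
[0.005, 0.015, -0.015] [7.7, -1.7, 0.1]
[0.005, 0.013, -0.017] [7.7, -1.7, 0.1]
[0.004, 0.01, -0.019] [7.7, -1.7, 0.1]
[0.004, 0.008, -0.02] [7.7, -1.7, 0.1]
[0.003, 0.005, -0.021] [7.7, -1.7, 0.1]
[0.002, 0.002, -0.022] [7.7, -1.7, 0.1]
[0.002, -0.001, -0.022] [7.7, -1.7, 0.1]
[0.001, -0.004, -0.022] [7.7, -1.7, 0.1]
[0.0, -0.007, -0.021] [7.7, -1.7, 0.1]
[-0.0, -0.009, -0.02] [7.7, -1.7, 0.1]
[-0.001, -0.012, -0.018] [7.7, -1.7, 0.1]
[-0.001, -0.014, -0.017] [7.7, -1.7, 0.1]
[-0.002, -0.016, -0.014] [7.7, -1.7, 0.1]
[-0.002, -0.018, -0.012] [7.7, -1.7, 0.1]
[-0.003, -0.02, -0.009] [7.7, -1.7, 0.1]
[-0.003, -0.021, -0.007] [7.7, -1.7, 0.1]
[-0.003, -0.021, -0.004] [7.7, -1.7, 0.1]
[-0.003, -0.022, -0.001] [7.7, -1.7, 0.1]
[-0.003, -0.022, 0.002] [7.7, -1.7, 0.1]
[-0.003, -0.021, 0.005] [7.7, -1.7, 0.1]
```

Call:
servo_tool(moves=[[[0.011, 0.037, -0.021, -0.6, -0.1, -2.3, 0.6], [0.01, 0.038, -0.02, -0.6, -0.1, -2.3, 0.6], [0.008, 0.038, -0.02, -0.6, -0.1, -2.3, 0.6], [0.007, 0.039, -0.019, -0.6, -0.1, -2.3, 0.6], [0.005, 0.039, -0.019, -0.6, -0.1, -2.3, 0.6], [0.004, 0.039, -0.019, -0.6, -0.1, -2.3, 0.6], [0.002, 0.04, -0.018, -0.6, -0.1, -2.3, 0.6], [0, 0.04, -0.018, -0.6, -0.1, -2.3, 0.6], [-0.001, 0.04, -0.017, -0.6, -0.1, -2.3, 0.6], [-0.003, 0.04, -0.017, -0.6, -0.1, -2.3, 0.6], [-0.004, 0.04, -0.017, -0.6, -0.1, -2.3, 0.6], [0, 0, 0, 0, 0, 0, 0.6]]])

```text
time_s: 1.6
position: [554.8, -208.7, 113.3]
ee_rot: [-89.5, 63.8, -148.6]
ft_force: [0.1, 0.8, -0.3]
grip_width: 51.1
```

```bash
python3 - <<'E'
from h import *
print(ctrl.observe()["grip_width"],ctrl.observe()["joint_pos"].round(1) if hasattr(ctrl.observe()["joint_pos"],"round") else 0)
plan(*grasp("C",110))
w=cams.read_camera("wrist");cv2.imwrite("pics/w1.png",w["pixels"][:,:,::-1])
E
```

```text
51.097872698562114 [ 11.1  40.4  -2.9  92.9  19.8  68.8 -61.3]
dist 14.2 rot [-0.4  0.   1.2] n 1
[-0.002, -0.014, 0.001] [-0.4, 0.0, 1.2]
```

View pics/w1.png

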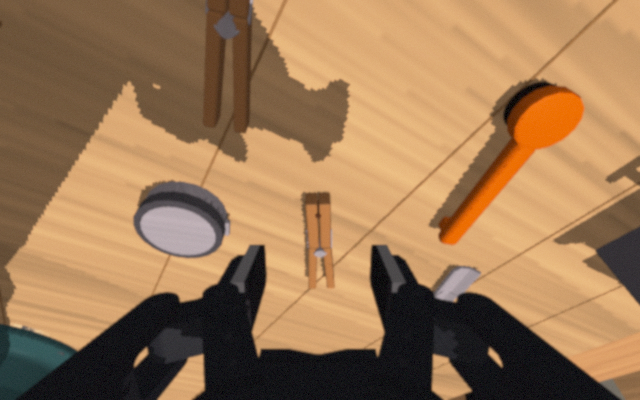

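```bash
python3 - <<'E'
from h import *
w=cams.read_camera("wrist");crop(w,(270,170,370,300),6,"pics/w2.png")
np.save("wc.npy",w,allow_pickle=True)
for n in "C":
    for q in pegs[n]: print(proj(w,(*q,16)))
E
```

```text
[316.72319752 202.24715288]
[318.08235261 283.53645434]
```

View pics/w2.png

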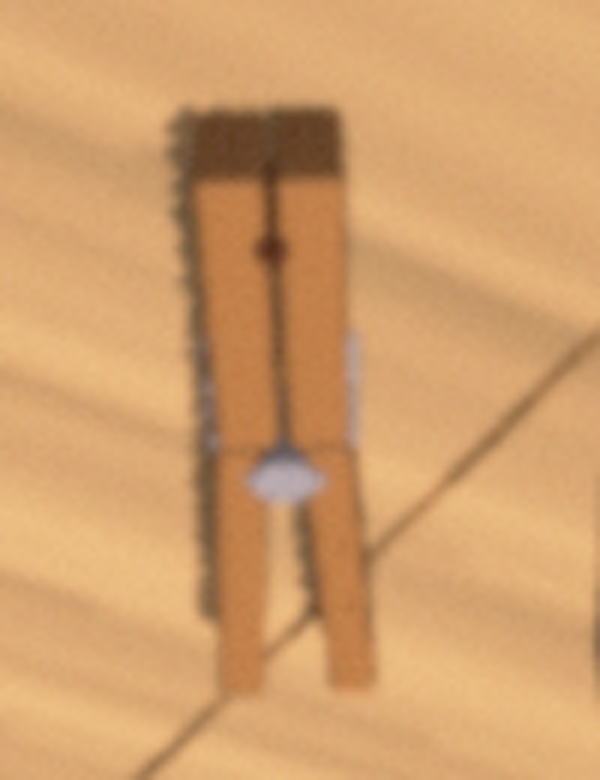

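```bash
python3 - <<'E'
from h import *
w=np.load("wc.npy",allow_pickle=True).item()
J=onz(w,314.8,200,16);H=onz(w,319.5,285,16);d=J-H
print(J,H,np.linalg.norm(d),np.degrees(np.arctan2(d[1],d[0])))
pegs["C"]=(J[:2],H[:2])
open("h.py","a").write(f'\npegs["C"]=({J[:2].tolist()},{H[:2].tolist()})\n')
plan(*grasp("C",40)); print(grasp("C",0)[0])
E
```

```text
[ 513.60339561 -233.3846483    16.        ] [ 412.38641368 -298.37876986   16.        ] 120.2876272420078 32.70560122544662
dist 67.3 rot [-2.2 -0.5  1.4] n 2
[0.033, -0.003, -0.002] [-1.1, -0.3, 0.7]
[0.033, -0.003, -0.003] [-1.1, -0.3, 0.7]
[ 505.06780285 -238.86557989   22.        ]
```

Call:
servo_tool(moves=[[[0.02, -0.002, -0.002, -0.8, -0.2, 0.5, 0.5], [0.02, -0.002, -0.002, -0.7, -0.2, 0.5, 0.5], [0.015, -0.001, -0.001, -0.7, -0.1, 0.4, 0.5], [0.008, -0.001, -0.001, 0, 0, 0, 0.5], [0, 0, 0, 0, 0, 0, 0.5]]])

```text
time_s: 2.2
position: [517.2, -237.5, 63.3]
ee_rot: [-89.1, 65.1, -147.0]
ft_force: [-0.8, 0.9, -0.4]
grip_width: 42.9
```

```bash
python3 - <<'E'
from h import *
plan(*grasp("C",40)); plan(*grasp("C",0))
E
```

```text
dist 9.5 rot [-0.7  0.1 -0.1] n 1
[0.002, 0.008, -0.006] [-0.7, 0.1, -0.1]
dist 43.1 rot [-0.7  0.1 -0.1] n 1
[0.042, 0.007, -0.006] [-0.7, 0.1, -0.1]
```

Call:
servo_tool(moves=[[[0.012, 0.004, -0.003, -0.4, 0, 0, 0.5], [0.012, 0.003, -0.003, -0.3, 0, 0, 0.5], [0.01, 0, 0, 0, 0, 0, 0.5], [0, 0, 0, 0, 0, 0, 0.5]]])

```text
time_s: 2.6
position: [507.6, -238.3, 28.4]
ee_rot: [-89.4, 65.2, -146.8]
ft_force: [-0.4, 0.4, -0.5]
grip_width: 42.8
```

```bash
python3 - <<'E'
from h import *
plan(*grasp("C",0))
E
```

```text
dist 6.9 rot [-0.1  0.2 -0.2] n 1
[0.007, 0.0, -0.001] [-0.1, 0.2, -0.2]
```

Call:
servo_tool(moves=[[[0.006, 0, -0.001, 0, 0, 0, 0.5], [0, 0, 0, 0, 0, 0, 0.1], [0, 0, 0, 0, 0, 0, 0.1], [0, 0, 0, 0, 0, 0, 0.1], [0, 0, 0, 0, 0, 0, 0.1], [0, 0, 0, 0, 0, 0, 0.1], [0, 0, 0, 0, 0, 0, 0.1]]])

```text
time_s: 3.3
position: [506.6, -238.3, 23.3]
ee_rot: [-89.2, 65.3, -146.5]
ft_force: [-0.4, -0.6, -1.0]
grip_width: 18.4
```

```bash
python3 - <<'E'
from h import *
w=cams.read_camera("wrist");crop(w,(220,150,420,350),4,"pics/w3.png")
E
```

```text
(no output)
```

View pics/w3.png

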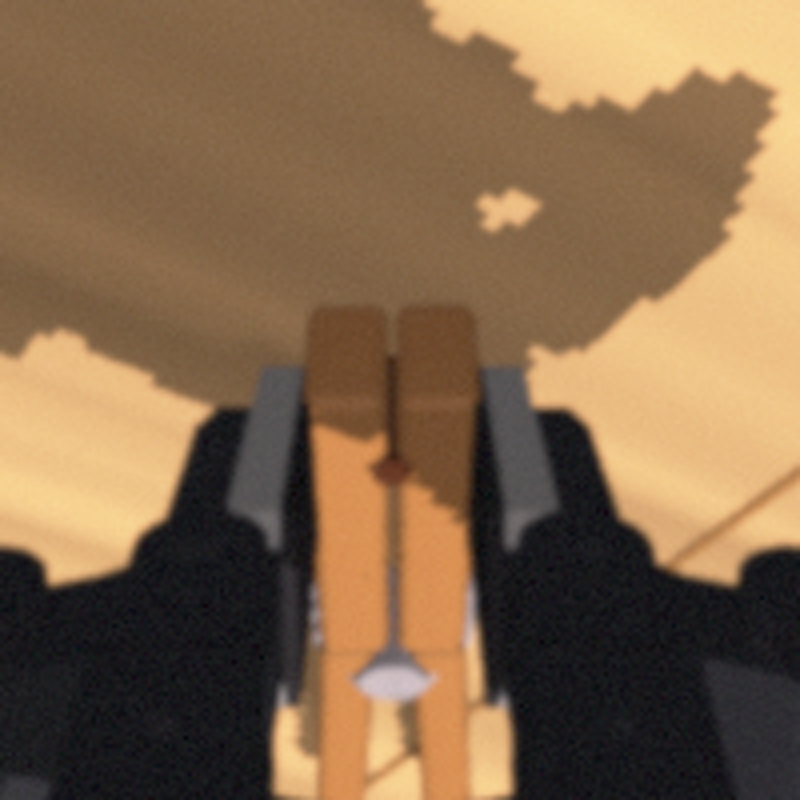

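```bash
cat >> h.py <<'E'
mouth=np.array([643.,248,193]);fa=-6.
def ins(s,phi=25,off=14,side=0):
    a=np.radians(fa);f=np.array([np.cos(a),np.sin(a),0]);k=2**-.5
    L=k*(-f)+k*np.array([0,0,-1]);D=k*f-k*np.array([0,0,1.])
    return mouth-s*L-off*D+np.cross(L,D)*side,orient(L,D,phi)
E
python3 - <<'E'
from h import *
p,Rc=pose(); plan(p+[0,0,80],Rc,v=30)
pt,Rt=ins(170);print(pt,Rt.as_matrix().round(2)); plan(pt,Rt)
E
```

```text
dist 80.0 rot [0. 0. 0.] n 3
[-0.024, -0.011, 0.0] [0.0, 0.0, 0.0]
[-0.024, -0.011, 0.0] [0.0, 0.0, 0.0]
[-0.024, -0.011, 0.0] [0.0, 0.0, 0.0]
[752.7043755  236.46960551 323.10764774] [[ 0.34  0.93 -0.1 ]
 [-0.04 -0.1  -0.99]
 [-0.94  0.34  0.  ]]
dist 613.0 rot [39.7  2.  42.8] n 14
[-0.033, 0.021, -0.019] [2.8, 0.1, 3.1]
[-0.032, 0.022, -0.02] [2.8, 0.1, 3.1]
[-0.031, 0.023, -0.021] [2.8, 0.1, 3.1]
[-0.03, 0.023, -0.022] [2.8, 0.1, 3.1]
[-0.028, 0.024, -0.024] [2.8, 0.1, 3.1]
[-0.027, 0.024, -0.025] [2.8, 0.1, 3.1]
[-0.026, 0.024, -0.026] [2.8, 0.1, 3.1]
[-0.024, 0.024, -0.027] [2.8, 0.1, 3.1]
[-0.023, 0.024, -0.029] [2.8, 0.1, 3.1]
[-0.022, 0.024, -0.03] [2.8, 0.1, 3.1]
[-0.02, 0.023, -0.031] [2.8, 0.1, 3.1]
[-0.019, 0.023, -0.032] [2.8, 0.1, 3.1]
[-0.018, 0.022, -0.033] [2.8, 0.1, 3.1]
[-0.017, 0.021, -0.034] [2.8, 0.1, 3.1]
```

Lift, then travel partway.

Call:
servo_tool(moves=[[[-0.012, -0.006, 0, 0, 0, 0, 0.1], [-0.024, -0.011, 0, 0, 0, 0, 0.1], [-0.024, -0.011, 0, 0, 0, 0, 0.1], [-0.033, 0.01, -0.01, 2.8, 0.1, 3.1, 0.1], [-0.033, 0.021, -0.019, 2.8, 0.1, 3.1, 0.1], [-0.032, 0.022, -0.02, 2.8, 0.1, 3.1, 0.1], [-0.031, 0.023, -0.021, 2.8, 0.1, 3.1, 0.1], [-0.03, 0.023, -0.022, 2.8, 0.1, 3.1, 0.1], [-0.028, 0.024, -0.024, 2.8, 0.1, 3.1, 0.1], [-0.02, 0.02, -0.02, 2.8, 0.1, 3.1, 0.1], [0, 0, 0, 0, 0, 0, 0.1]]])

```text
time_s: 4.45
position: [627.2, -20.7, 265.4]
ee_rot: [-12.0, 85.8, -89.4]
ft_force: [-1.0, 0.3, -0.6]
grip_width: 18.0
```

```bash
python3 - <<'E'
from h import *
plan(*ins(170))
E
```

```text
dist 291.9 rot [19.2  0.9 20. ] n 7
[-0.011, 0.025, -0.031] [2.7, 0.1, 2.9]
[-0.01, 0.024, -0.032] [2.7, 0.1, 2.9]
[-0.008, 0.023, -0.034] [2.7, 0.1, 2.9]
[-0.007, 0.022, -0.035] [2.7, 0.1, 2.9]
[-0.006, 0.021, -0.036] [2.7, 0.1, 2.9]
[-0.005, 0.019, -0.037] [2.7, 0.1, 2.9]
[-0.004, 0.018, -0.038] [2.7, 0.1, 2.9]
```

Call:
servo_tool(moves=[[[-0.011, 0.02, -0.025, 2.7, 0.1, 2.9, 0.1], [-0.011, 0.025, -0.031, 2.7, 0.1, 2.9, 0.1], [-0.009, 0.024, -0.032, 2.7, 0.1, 2.9, 0.1], [-0.008, 0.023, -0.033, 2.7, 0.1, 2.9, 0.1], [-0.007, 0.022, -0.034, 2.7, 0.1, 2.9, 0.1], [-0.006, 0.02, -0.035, 2.7, 0.1, 2.9, 0.1], [-0.005, 0.015, -0.02, 2.7, 0.1, 2.9, 0.1], [0, 0, 0, 0, 0, 0, 0.1]]])

```text
time_s: 5.25
position: [750.4, 200.6, 333.6]
ee_rot: [88.4, 69.3, -8.3]
ft_force: [-0.7, 0.2, -0.6]
grip_width: 18.5
```

```bash
python3 - <<'E'
from h import *
plan(*ins(170))
w=cams.read_camera("wrist");cv2.imwrite("pics/w4.png",w["pixels"][:,:,::-1]);print(proj(w,mouth))
s=cams.read_camera("scene");crop(s,(310,80,450,220),4,"pics/s4.png")
E
```

```text
dist 37.4 rot [-0.5  0.8 -0.7] n 1
[0.009, -0.005, -0.036] [-0.5, 0.8, -0.7]
[277.73557013 379.97757656]
```

View pics/w4.png

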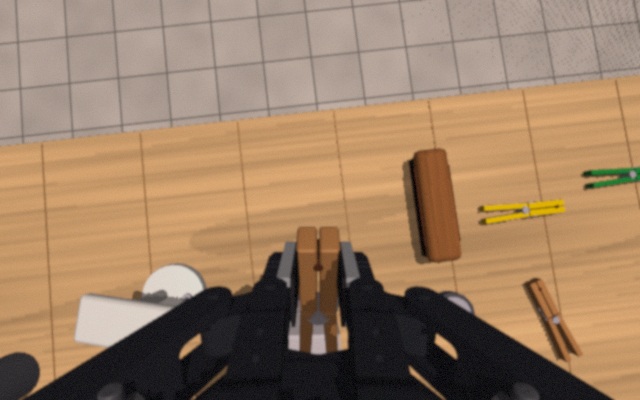

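View pics/s4.png

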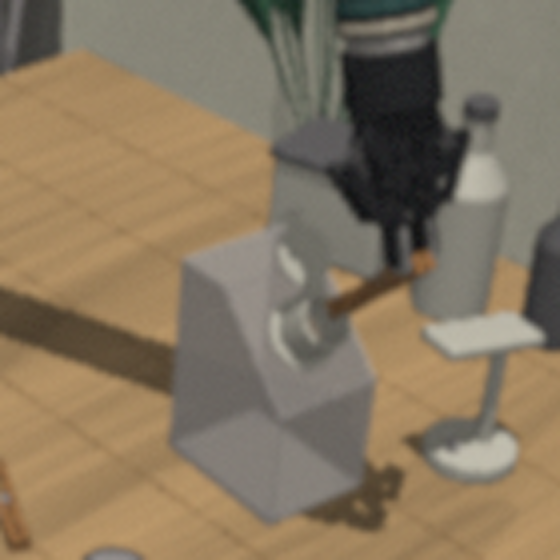

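```bash
python3 - <<'E'
import cv2
t=cv2.imread("pics/top0.png");s=cv2.imread("pics/scene0.png")
def c(im,b,f,n): cv2.imwrite(n,cv2.resize(cv2.convertScaleAbs(im[b[1]:b[3],b[0]:b[2]],alpha=1.3),None,fx=f,fy=f,interpolation=cv2.INTER_CUBIC))
c(t,(205,160,255,195),16,"pics/t5.png");c(s,(370,125,415,175),12,"pics/s5.png")
E
```

```text
(no output)
```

View pics/t5.png

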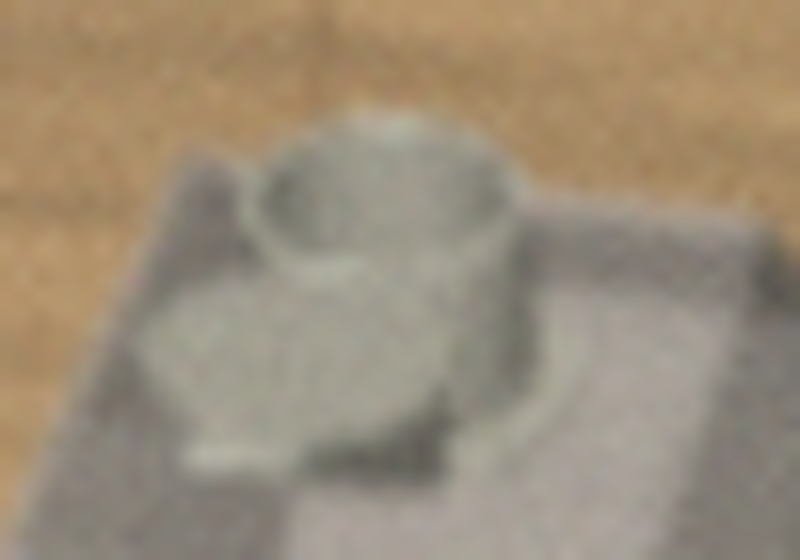

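View pics/s5.png

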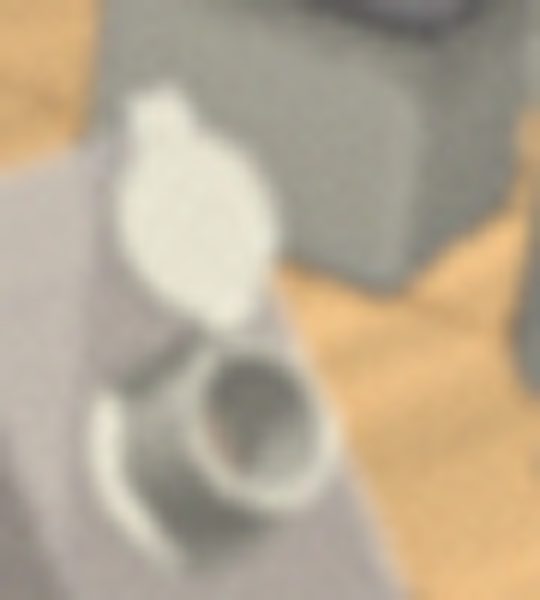

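```bash
python3 - <<'E'
from h import *
t=cams.read_camera("top"); s=cams.read_camera("scene")
T=lambda u,v:(205+(u+.5)/16-.5,160+(v+.5)/16-.5); S=lambda u,v:(370+(u+.5)/12-.5,125+(v+.5)/12-.5)
m=tri(t,T(381,192),s,S(264,426)); print("mouth",m,proj(t,m)-T(381,192),proj(s,m)-S(264,426), "onz top",onz(t,*T(381,192),195),onz(s,*S(264,426),195))
m=tri(t,T(245,470),s,S(160,85)); print("tip",m,proj(t,m)-T(245,470))
m=tri(t,T(300,355),s,S(197,225)); print("lid disc ctr",m)
crop(t,(180,140,270,230),8,"pics/t6.png")
E
```

```text
mouth [642.18196175 245.17450927 192.79196436] [0.15285805 0.13998411] [ 0.16843743 -0.03432172] onz top [642.20190184 245.16587591 195.        ] [644.21377757 241.75392589 195.        ]
tip [581.52741552 250.13182868 276.59958517] [-0.5427481  -0.48998467]
lid disc ctr [605.16163228 248.11173318 241.9626066 ]
```

View pics/t6.png

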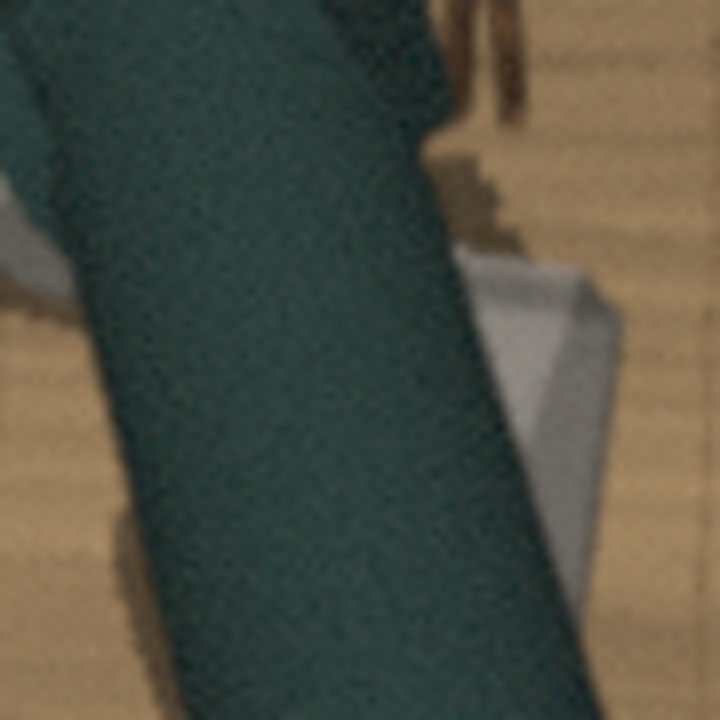

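```bash
cat >> h.py <<'E'
mouth=np.array([642.5,245.,194]);fa=-5.5
E
python3 - <<'E'
from h import *
plan(*ins(145))
E
```

```text
dist 51.8 rot [-1.3  1.3 -0.5] n 2
[0.008, -0.014, -0.02] [-0.6, 0.6, -0.3]
[0.009, -0.014, -0.02] [-0.6, 0.6, -0.3]
```

Call:
servo_tool(moves=[[[0.002, -0.003, -0.018, -0.6, 0.6, -0.3, 0.1], [0.004, -0.008, -0.018, -0.6, 0.6, -0.2, 0.1], [0.004, -0.008, -0.003, 0, 0, 0, 0.1], [0.004, -0.006, 0, 0, 0, 0, 0.1], [0, 0, 0, 0, 0, 0, 0.1]]])

```text
time_s: 5.95
position: [734.6, 233.3, 306.5]
ee_rot: [89.6, 70.3, -6.1]
ft_force: [-0.2, -0.2, -0.1]
grip_width: 18.4
```

```bash
cat >> h.py <<'E'
def pegpts(phi=25,off=14,inset=10):
    p,Rc=pose();q=np.radians(phi);M=Rc.as_matrix()
    D=np.cos(q)*M[:,0]+np.sin(q)*M[:,1]; L=np.sin(q)*M[:,0]-np.cos(q)*M[:,1]
    a=p+off*D-inset*L
    return a,a+120*L,L
E
python3 - <<'E'
from h import *
plan(*ins(145))
s=cams.read_camera("scene");crop(s,(365,120,425,180),10,"pics/s7.png")
a,b,L=pegpts();f=lambda p:((proj(s,p)-[365,120]+.5)*10-.5).round(0)
print("peg trail",a.round(1),f(a),"lead",b.round(1),f(b),"L",L.round(3),"mouth",f(mouth))
ms=mouth-b; print("lead->mouth",ms.round(1), "perp", (ms-L*(ms@L)).round(1))
E
```

```text
dist 2.9 rot [-0.1  0.2  0.3] n 1
[-0.0, -0.0, -0.003] [-0.1, 0.2, 0.3]
peg trail [751.9 231.5 304.2] [535. 266.] lead [667.2 239.7 219.6] [323. 374.] L [-0.706  0.069 -0.704] mouth [272. 402.]
lead->mouth [-24.7   5.3 -25.6] perp [ 0.7  2.8 -0.4]
```

View pics/s7.png

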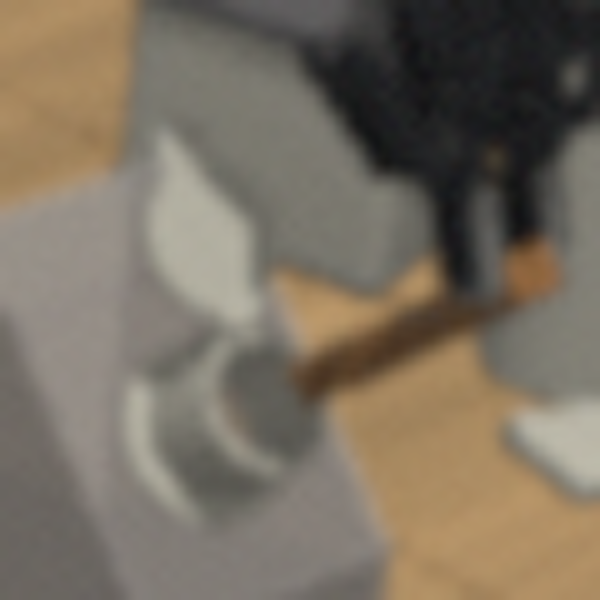

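Call:
servo_tool(moves=[[[0, 0, -0.003, 0, 0, 0.3, 0.1], [0.004, -0.009, 0, 0, 0, 0, 0.1], [0.006, -0.014, 0, 0, 0, 0, 0.1], [0.006, -0.014, 0, 0, 0, 0, 0.1], [0, 0, 0, 0, 0, 0, 0.1]]])

```text
time_s: 6.5
position: [705.3, 237.9, 278.7]
ee_rot: [89.6, 69.8, -6.2]
ft_force: [0.4, 0.1, -0.2]
grip_width: 17.9
```

```bash
cat > chk.py <<'E'
from h import *
import sys
plan(*ins(float(sys.argv[1])))
st=ctrl.observe();print(np.round(st["ft_force"],1),st["grip_width"])
s=cams.read_camera("scene");crop(s,(365,120,425,180),10,sys.argv[2])
a,b,L=pegpts();f=lambda p:((proj(s,p)-[365,120]+.5)*10-.5).round(0)
ms=mouth-b; print("lead->mouth",ms.round(1), "along",(ms@L).round(1),"perp", (ms-L*(ms@L)).round(1),f(a),f(b))
E
python3 chk.py 70 pics/s8.png
```

```text
dist 34.6 rot [-0.3  0.2 -0.2] n 1
[0.016, -0.031, -0.001] [-0.3, 0.2, -0.2]
[ 0.4  0.1 -0.2] 17.925886277870358
lead->mouth [3.  0.6 2.2] along -3.6 perp [ 0.5  0.8 -0.4] [464. 298.] [264. 404.]
```

View pics/s8.png

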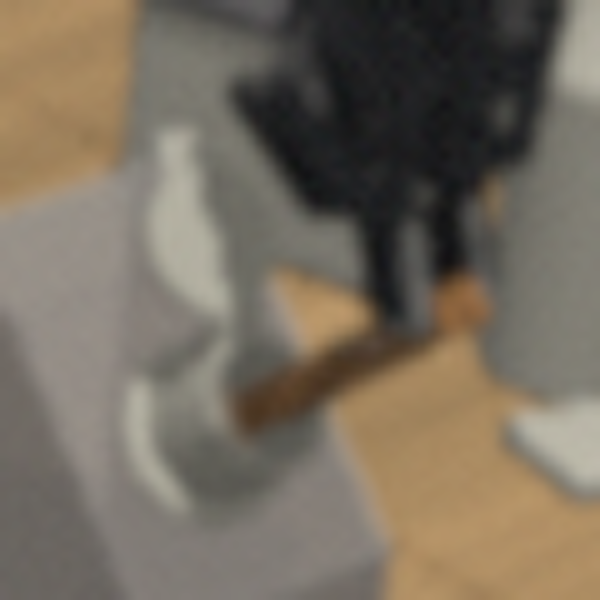

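Call:
servo_tool(moves=[[[0.005, -0.01, 0, 0, 0, 0, 0.1], [0.005, -0.01, 0, 0, 0, 0, 0.1], [0.003, -0.006, 0, 0, 0, 0, 0.1], [0, 0, 0, 0, 0, 0, 0.1]]])

```text
time_s: 6.95
position: [686.5, 239.3, 258.4]
ee_rot: [89.9, 69.5, -6.0]
ft_force: [0.4, -0.3, -0.8]
grip_width: 18.4
```

```bash
python3 chk.py 42 pics/s9.png
```

```text
dist 34.9 rot [-0.4  0.2 -0.5] n 1
[0.015, -0.032, -0.001] [-0.4, 0.2, -0.5]
[ 0.4 -0.3 -0.8] 18.383996940784304
lead->mouth [22.2 -1.2 23.4] along -32.3 perp [-0.3  1.1  0.4] [414. 328.] [221. 431.]
```

View pics/s9.png

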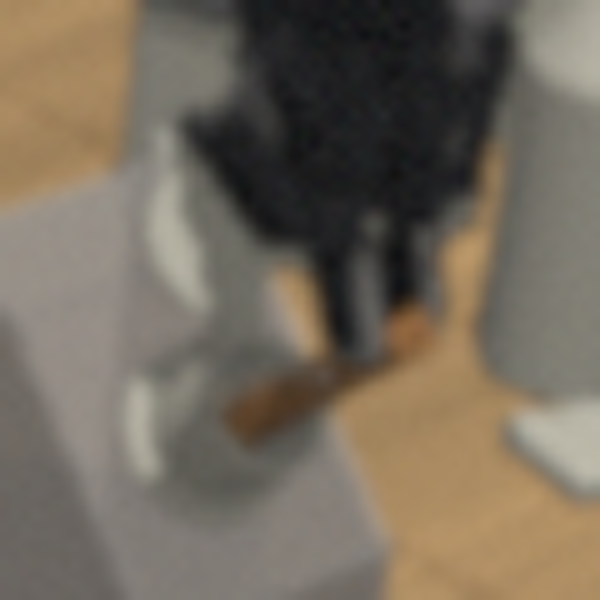

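Call:
servo_tool(moves=[[[0.005, -0.01, 0, 0, 0, 0, 0.1], [0.005, -0.011, 0, 0, 0, -0.3, 0.1], [0.004, -0.008, 0, 0, 0, 0, 0.1], [0, 0, 0, 0, 0, 0, 0.1]]])

```text
time_s: 7.4
position: [663.2, 241.7, 233.8]
ee_rot: [90.0, 69.8, -5.9]
ft_force: [1.0, -0.6, -0.1]
grip_width: 18.2
```

```bash
python3 chk.py 42 pics/s10.png
```

```text
dist 1.7 rot [-0.4  0.1 -0.2] n 1
[-0.0, -0.001, -0.001] [-0.4, 0.1, -0.2]
[ 1.  -0.6 -0.1] 18.18238392027083
lead->mouth [45.6 -3.8 47.5] along -66.0 perp [-0.6  1.1  0.7] [358. 360.] [172. 458.]
```

View pics/s10.png

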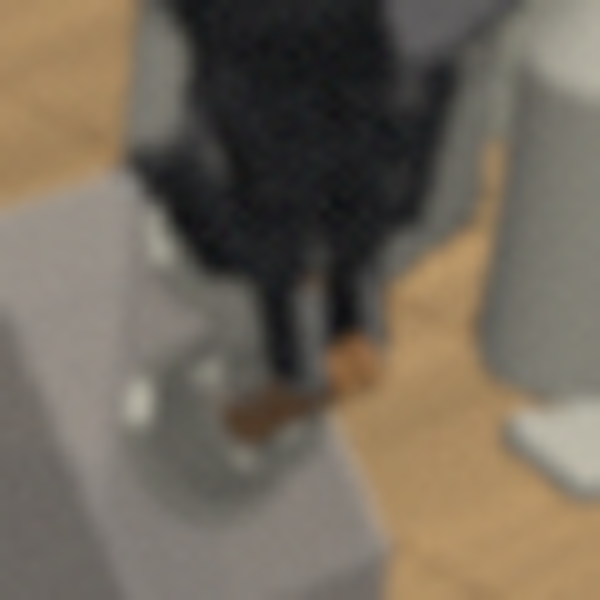

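Call:
servo_tool(moves=[[[0.003, -0.007, -0.001, 0, 0, 0, 0.1], [0, 0, 0, 0, 0, 0, 0.1], [0, 0, 0, 0, 0, 0, 0.5], [0, 0, 0, 0, 0, 0, 0.5], [0, 0, 0, 0, 0, 0, 0.5], [0, 0, 0, 0, 0, 0, 0.5], [0, 0, 0, 0, 0, 0, 0.5], [0, 0, 0, 0, 0, 0, 0.5]]])

```text
time_s: 8.25
position: [659.9, 243.5, 230.6]
ee_rot: [90.4, 69.5, -5.7]
ft_force: [0.8, 0.3, 0.7]
grip_width: 42.7
```

```bash
python3 chk.py 42 pics/s11.png; python3 - <<'E'
from h import *
s=cams.read_camera("scene");crop(s,(330,120,430,220),6,"pics/s12.png")
E
```

```text
dist 3.9 rot [-0.5  0.1 -0.5] n 1
[-0.002, 0.003, 0.0] [-0.5, 0.1, -0.5]
[0.8 0.3 0.7] 42.704899268694554
lead->mouth [49.4 -5.7 51.7] along -71.7 perp [-0.6 -0.3  0.5] [351. 363.] [167. 461.]
```

View pics/s12.png

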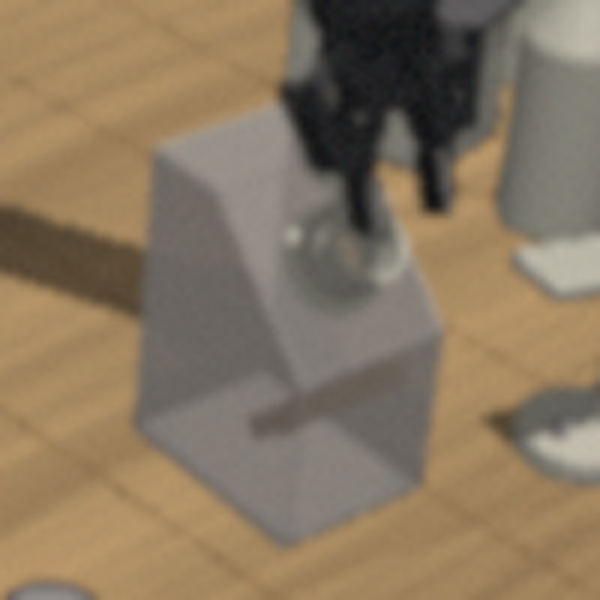

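The scene view shows peg C inside the canister, near crop (330,400). Next is peg A. I back out along the neck axis and travel over.

Call:
servo_tool(moves=[[[-0.01, 0.022, 0, 0, 0, 0, 0.6], [-0.018, 0.036, 0, 0, 0, 0, 0.6], [-0.018, 0.036, 0, 0, 0, 0, 0.6], [-0.005, 0.01, 0, 0, 0, 0, 0.6]]])

```text
time_s: 8.75
position: [738.8, 235.6, 314.4]
ee_rot: [89.9, 69.9, -5.9]
ft_force: [-0.3, 0.5, 0.9]
grip_width: 50.9
```

```bash
python3 - <<'E'
from h import *
plan(*grasp("A",110))
E
```

```text
dist 390.5 rot [-24.2  -1.  -44.5] n 9
[0.019, -0.009, 0.038] [-2.7, -0.1, -4.9]
[0.02, -0.009, 0.037] [-2.7, -0.1, -4.9]
[0.021, -0.009, 0.037] [-2.7, -0.1, -4.9]
[0.022, -0.009, 0.036] [-2.7, -0.1, -4.9]
[0.023, -0.009, 0.036] [-2.7, -0.1, -4.9]
[0.024, -0.009, 0.035] [-2.7, -0.1, -4.9]
[0.024, -0.008, 0.035] [-2.7, -0.1, -4.9]
[0.025, -0.008, 0.034] [-2.7, -0.1, -4.9]
[0.026, -0.007, 0.034] [-2.7, -0.1, -4.9]
```

Call:
servo_tool(moves=[[[0.01, 0, 0.03, -2.7, -0.1, -4.9, 0.6], [0.02, -0.009, 0.037, -2.7, -0.1, -4.9, 0.6], [0.021, -0.009, 0.037, -2.7, -0.1, -4.9, 0.6], [0.022, -0.009, 0.036, -2.7, -0.1, -4.9, 0.6], [0.023, -0.009, 0.036, -2.7, -0.1, -4.9, 0.6], [0.024, -0.009, 0.035, -2.7, -0.1, -4.9, 0.6], [0.024, -0.008, 0.035, -2.7, -0.1, -4.9, 0.6], [0.025, -0.008, 0.034, -2.7, -0.1, -4.9, 0.6], [0.024, -0.007, 0.024, -2.7, -0.1, -4.9, 0.6], [0, 0, 0, 0, 0, 0, 0.6]]])

```text
time_s: 9.75
position: [694.5, -90.7, 131.9]
ee_rot: [-91.6, 64.3, -162.3]
ft_force: [-0.3, 0.0, -1.0]
grip_width: 51.2
```

```bash
cat > look.py <<'E'
from h import *
import sys
n=sys.argv[1];plan(*grasp(n,110))
w=cams.read_camera("wrist");np.save("wc.npy",w,allow_pickle=True)
P=[proj(w,(*q,16)) for q in pegs[n]];print(P)
c=np.mean(P,0).astype(int);x0=max(c[0]-60,0);y0=max(c[1]-65,0);print("box",x0,y0)
crop(w,(x0,y0,x0+120,y0+130),6 if 0 else 4.6,sys.argv[2])
E
python3 look.py A pics/wA.png
```

```text
dist 16.0 rot [ 1.5 -0.1  0.7] n 1
[0.014, -0.005, 0.006] [1.5, -0.1, 0.7]
[array([326.54020769, 190.79872397]), array([322.05658344, 273.47763411])]
box 264 167
```

View pics/wA.png

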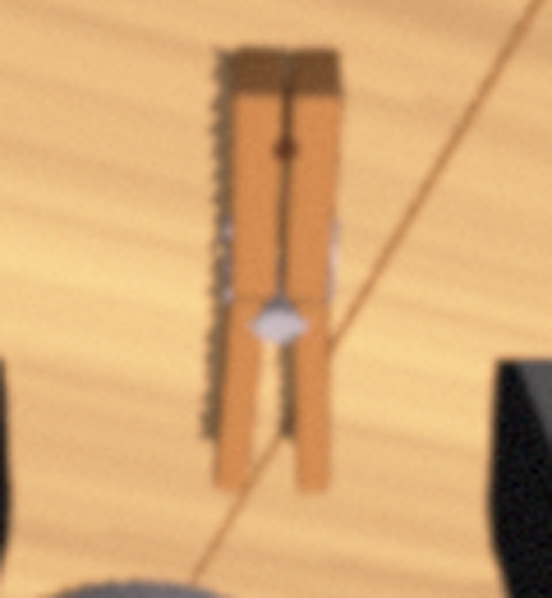

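```bash
cat > meas.py <<'E'
from h import *
import sys
n=sys.argv[1];a=[float(x) for x in sys.argv[2:]]
w=np.load("wc.npy",allow_pickle=True).item()
J=onz(w,a[0],a[1],16);H=onz(w,a[2],a[3],16);d=J-H
print(J,H,np.linalg.norm(d),np.degrees(np.arctan2(d[1],d[0])))
pegs[n]=(J[:2],H[:2])
open("h.py","a").write(f'\npegs["{n}"]=({J[:2].tolist()},{H[:2].tolist()})\n')
plan(*grasp(n,40),v=22); print(grasp(n,0)[0])
E
python3 meas.py A 326.6 187.65 323.1 273.5
```

```text
[ 653.40700812 -110.37337695   16.        ] [ 538.85054251 -148.47353081   16.        ] 120.72615928545962 18.396527874331845
dist 86.3 rot [ 1.  -0.3  0.4] n 4
[0.021, -0.001, 0.002] [0.2, -0.1, 0.1]
[0.021, -0.001, 0.002] [0.2, -0.1, 0.1]
[0.021, -0.001, 0.002] [0.2, -0.1, 0.1]
[0.021, -0.001, 0.002] [0.2, -0.1, 0.1]
[ 643.57353223 -113.64387716   22.        ]
```

Call:
servo_tool(moves=[[[0.022, -0.001, 0.002, 0.3, -0.1, 0.1, 0.5], [0.022, -0.001, 0.002, 0.3, -0.1, 0.1, 0.5], [0.022, -0.001, 0.002, 0.3, -0.1, 0.1, 0.5], [0.02, -0.001, 0.002, 0.1, 0, 0, 0.5], [0, 0, 0, 0, 0, 0, 0.5]]])

```text
time_s: 10.3
position: [665.2, -99.0, 63.4]
ee_rot: [-90.0, 66.1, -161.4]
ft_force: [0.3, -0.7, -0.4]
grip_width: 42.4
```

```bash
python3 - <<'E'
from h import *
plan(*grasp("A",0),v=20)
E
```

```text
dist 49.0 rot [ 0.2  0.1 -1.1] n 3
[0.016, -0.002, 0.002] [0.1, 0.0, -0.4]
[0.016, -0.002, 0.002] [0.1, 0.0, -0.4]
[0.016, -0.002, 0.002] [0.1, 0.0, -0.4]
```

Call:
servo_tool(moves=[[[0.015, -0.002, 0.003, 0.1, 0, -0.4, 0.5], [0.015, -0.002, 0.003, 0.1, 0, -0.4, 0.5], [0.012, -0.002, 0.002, 0, 0, -0.3, 0.5], [0, 0, 0, 0, 0, 0, 0.5]]])

```text
time_s: 10.7
position: [648.9, -111.1, 29.8]
ee_rot: [-89.6, 65.5, -161.0]
ft_force: [0.8, 0.2, -0.0]
grip_width: 42.6
```

```bash
python3 - <<'E'
from h import *
plan(*grasp("A",0),v=20)
E
```

```text
dist 9.8 rot [ 0.1  0.2 -0.5] n 1
[0.01, -0.002, 0.001] [0.1, 0.2, -0.5]
```

Call:
servo_tool(moves=[[[0.009, -0.002, 0.001, 0, 0, -0.4, 0.5], [0, 0, 0, 0, 0, 0, 0.1], [0, 0, 0, 0, 0, 0, 0.1], [0, 0, 0, 0, 0, 0, 0.1], [0, 0, 0, 0, 0, 0, 0.1], [0, 0, 0, 0, 0, 0, 0.1], [0, 0, 0, 0, 0, 0, 0.1]]])

```text
time_s: 11.4
position: [645.6, -113.5, 23.3]
ee_rot: [-89.5, 65.3, -160.9]
ft_force: [0.3, 0.0, -0.2]
grip_width: 17.9
```

```bash
python3 - <<'E'
from h import *
w=cams.read_camera("wrist");crop(w,(220,150,420,350),3,"pics/w13.png")
plan(*grasp("A",0),v=20)
p,Rc=pose(); plan(p+[0,0,80],Rc,v=30)
E
```

```text
dist 2.5 rot [ 0.1  0.3 -0.3] n 1
[0.002, -0.001, -0.0] [0.1, 0.3, -0.3]
dist 80.0 rot [0. 0. 0.] n 3
[-0.024, -0.011, 0.0] [0.0, 0.0, 0.0]
[-0.024, -0.011, 0.0] [0.0, 0.0, 0.0]
[-0.024, -0.011, 0.0] [0.0, 0.0, 0.0]
```

View pics/w13.png

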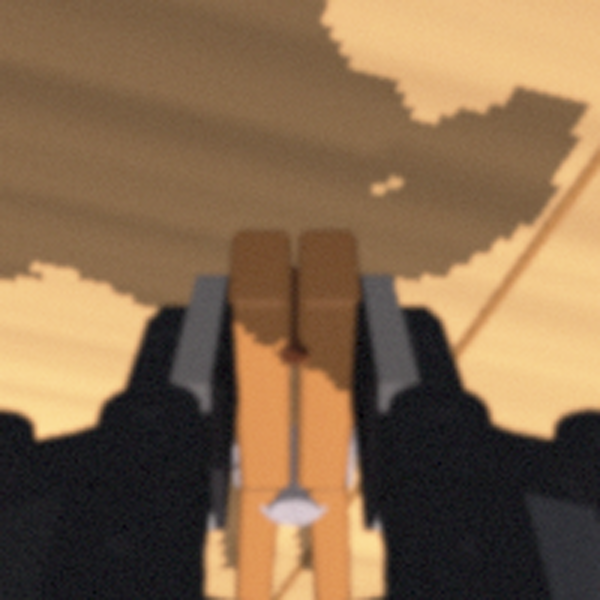

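Same grip as before. Lift, then work out the travel.

Call:
servo_tool(moves=[[[-0.012, -0.006, 0, 0, 0, 0, 0.1], [-0.024, -0.011, 0, 0, 0, 0, 0.1], [-0.024, -0.011, 0, 0, 0, 0, 0.1], [-0.02, -0.009, 0, 0, 0, 0, 0.1]]])

```text
time_s: 11.85
position: [642.8, -113.1, 112.7]
ee_rot: [-89.9, 64.9, -161.3]
ft_force: [0.1, -0.4, -0.2]
grip_width: 18.3
```

```bash
python3 - <<'E'
from h import *
plan(*ins(150))
E
```

```text
dist 412.0 rot [24.7  1.1 44.4] n 10
[-0.026, 0.01, -0.03] [2.5, 0.1, 4.4]
[-0.026, 0.011, -0.03] [2.5, 0.1, 4.4]
[-0.025, 0.011, -0.031] [2.5, 0.1, 4.4]
[-0.024, 0.012, -0.032] [2.5, 0.1, 4.4]
[-0.023, 0.012, -0.032] [2.5, 0.1, 4.4]
[-0.022, 0.012, -0.033] [2.5, 0.1, 4.4]
[-0.021, 0.013, -0.033] [2.5, 0.1, 4.4]
[-0.02, 0.013, -0.034] [2.5, 0.1, 4.4]
[-0.019, 0.013, -0.034] [2.5, 0.1, 4.4]
[-0.017, 0.013, -0.035] [2.5, 0.1, 4.4]
```

Call:
servo_tool(moves=[[[-0.034, 0.012, -0.02, 2.5, 0.1, 4.4, 0.1], [-0.034, 0.014, -0.03, 2.5, 0.1, 4.4, 0.1], [-0.032, 0.014, -0.031, 2.5, 0.1, 4.4, 0.1], [-0.03, 0.014, -0.032, 2.5, 0.1, 4.4, 0.1], [-0.026, 0.014, -0.032, 2.5, 0.1, 4.4, 0.1], [-0.022, 0.014, -0.033, 2.5, 0.1, 4.4, 0.1], [-0.018, 0.013, -0.033, 2.5, 0.1, 4.4, 0.1], [-0.014, 0.013, -0.034, 2.5, 0.1, 4.4, 0.1], [-0.012, 0.013, -0.034, 2.5, 0.1, 4.4, 0.1], [-0.01, 0.013, -0.03, 2.5, 0.1, 4.4, 0.1], [0, 0, 0, 0, 0, 0, 0.1]]])

```text
time_s: 12.95
position: [774.4, 236.4, 345.5]
ee_rot: [91.7, 67.7, -5.4]
ft_force: [0.3, 0.7, 0.1]
grip_width: 18.0
```

```bash
python3 - <<'E'
from h import *
plan(*ins(145),v=20)
E
```

```text
dist 55.7 rot [-1.6 -0.1 -2.3] n 3
[0.007, -0.017, 0.002] [-0.5, -0.0, -0.8]
[0.007, -0.017, 0.002] [-0.5, -0.0, -0.8]
[0.008, -0.017, 0.002] [-0.5, -0.0, -0.8]
```

Call:
servo_tool(moves=[[[0.006, -0.015, 0, -0.5, 0, -0.8, 0.1], [0.007, -0.017, 0, -0.5, 0, -0.8, 0.1], [0.006, -0.016, 0, -0.5, 0, -0.6, 0.1], [0, 0, 0, 0, 0, 0, 0.1]]])

```text
time_s: 13.35
position: [733.9, 241.7, 314.0]
ee_rot: [90.1, 69.9, -5.2]
ft_force: [-0.5, -0.2, 0.2]
grip_width: 18.1
```

```bash
python3 chk.py 115 pics/s14.png
```

```text
dist 35.4 rot [ 0.1 -0.1 -0.1] n 1
[0.02, -0.029, 0.005] [0.1, -0.1, -0.1]
[-0.5 -0.2  0.2] 18.115168745605423
lead->mouth [-25.6  -2.8 -33.3] along 41.4 perp [ 3.4 -5.6 -3.9] [556. 235.] [344. 348.]
```

View pics/s14.png

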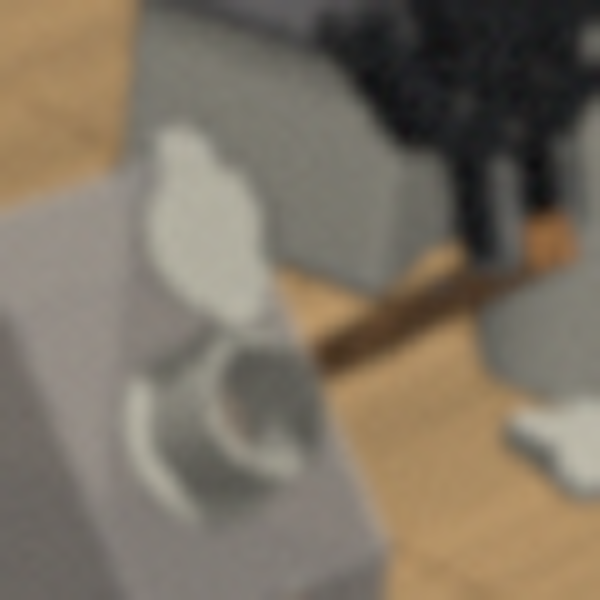

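Call:
servo_tool(moves=[[[0.005, 0.001, 0.005, 0, 0, 0, 0.1], [0.005, -0.007, 0, 0, 0, 0, 0.1], [0.005, -0.011, 0, 0, 0, 0, 0.1], [0, 0, 0, 0, 0, 0, 0.1]]])

```text
time_s: 13.8
position: [725.6, 234.4, 296.1]
ee_rot: [90.3, 69.6, -5.3]
ft_force: [0.4, 0.8, -0.6]
grip_width: 17.9
```

```bash
python3 chk.py 70 pics/s15.png
```

```text
dist 61.5 rot [-0.1 -0.1 -0.4] n 2
[0.012, -0.028, -0.001] [-0.1, -0.0, -0.2]
[0.012, -0.028, -0.001] [-0.1, -0.0, -0.2]
[ 0.4  0.8 -0.6] 17.940112673411864
lead->mouth [-17.2   3.8 -14.7] along 22.7 perp [-1.3  2.3  1.5] [512. 281.] [306. 390.]
```

Call:
servo_tool(moves=[[[0.003, -0.011, -0.002, 0, 0, 0, 0.1], [0.004, -0.013, -0.001, 0, 0, -0.2, 0.1], [0.003, -0.006, 0, 0, 0, 0, 0.1], [0, 0, 0, 0, 0, 0, 0.1]]])

```text
time_s: 14.25
position: [699.8, 241.0, 275.5]
ee_rot: [90.4, 69.7, -5.2]
ft_force: [-0.1, 0.5, -0.9]
grip_width: 18.1
```

```bash
python3 chk.py 40 pics/s16.png
```

```text
dist 58.3 rot [-0.1 -0.1 -0.3] n 2
[0.014, -0.026, 0.001] [-0.1, -0.1, -0.1]
[0.014, -0.026, 0.001] [-0.1, -0.1, -0.1]
[-0.1  0.5 -0.9] 18.129174751070373
lead->mouth [ 9.3 -2.8  6.1] along -11.1 perp [ 1.6 -2.  -1.8] [455. 298.] [256. 403.]
```

View pics/s16.png

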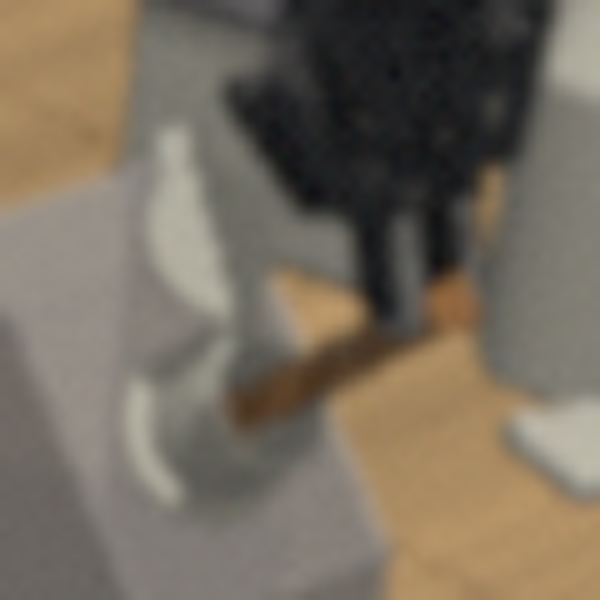

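Call:
servo_tool(moves=[[[0.005, -0.01, 0.001, 0, 0, 0, 0.1], [0.006, -0.01, 0.001, 0, 0, -0.2, 0.1], [0.005, -0.01, 0, 0, 0, 0, 0.1], [0.005, -0.011, 0, 0, 0, 0, 0.1], [0.003, -0.006, 0, 0, 0, 0, 0.1], [0, 0, 0, 0, 0, 0, 0.1]]])

```text
time_s: 14.9
position: [661.1, 242.5, 233.5]
ee_rot: [90.4, 69.9, -5.1]
ft_force: [-0.4, -0.6, -0.5]
grip_width: 18.6
```

```bash
python3 chk.py 38 pics/s17.png
```

```text
dist 3.3 rot [-0.1 -0.1 -0.1] n 1
[0.002, -0.003, -0.001] [-0.1, -0.1, -0.1]
[-0.4 -0.6 -0.5] 18.610034468573062
lead->mouth [48.2 -4.4 47.8] along -68.1 perp [ 0.5  0.5 -0.4] [354. 357.] [167. 455.]
```

View pics/s17.png

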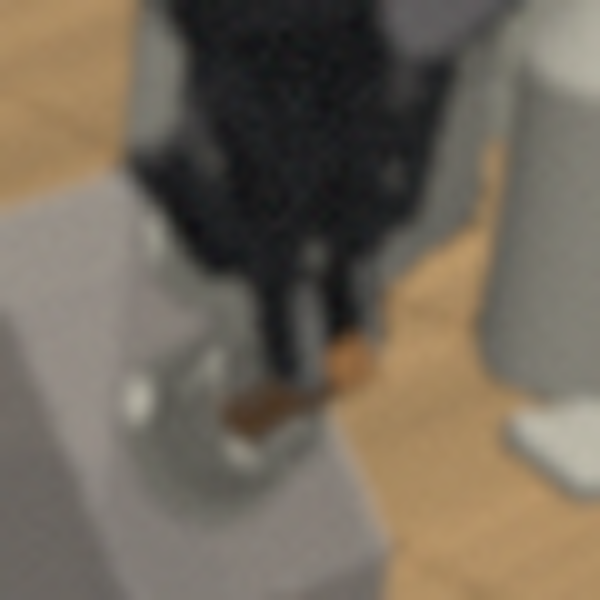

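Call:
servo_tool(moves=[[[0.002, -0.004, 0, 0, 0, 0, 0.1], [0, 0, 0, 0, 0, 0, 0.1], [0, 0, 0, 0, 0, 0, 0.5], [0, 0, 0, 0, 0, 0, 0.5], [0, 0, 0, 0, 0, 0, 0.5], [0, 0, 0, 0, 0, 0, 0.5], [0, 0, 0, 0, 0, 0, 0.5], [0, 0, 0, 0, 0, 0, 0.5]]])

```text
time_s: 15.75
position: [660.5, 242.8, 232.7]
ee_rot: [90.8, 69.6, -4.9]
ft_force: [0.8, 0.6, -0.0]
grip_width: 42.6
```

```bash
python3 - <<'E'
from h import *
s=cams.read_camera("scene");crop(s,(330,120,430,220),6,"pics/s18.png")
E
```

```text
(no output)
```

View pics/s18.png

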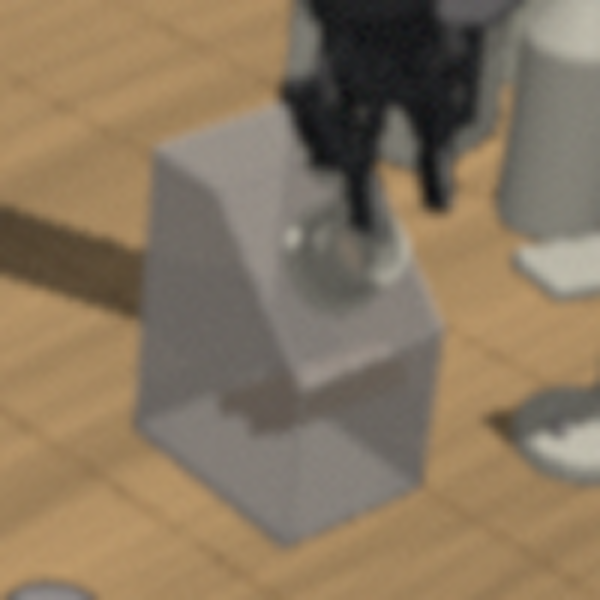

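The second peg is inside too: there are now two brown shapes near crop (310,400). Next is peg B.

Call:
servo_tool(moves=[[[-0.01, 0.022, 0, 0, 0, 0, 0.6], [-0.018, 0.036, 0, 0, 0, 0, 0.6], [-0.018, 0.036, 0, 0, 0, 0, 0.6], [-0.005, 0.01, 0, 0, 0, 0, 0.6]]])

```text
time_s: 16.2
position: [739.6, 235.2, 316.3]
ee_rot: [90.4, 70.0, -5.1]
ft_force: [0.1, -0.5, 0.7]
grip_width: 51.2
```

```bash
python3 - <<'E'
from h import *
pt,Rt=grasp("B",110);print(pt);plan(pt,Rt)
E
```

```text
[567.32403945 -28.20083476 121.69385657]
dist 370.1 rot [ 19.4   0.7 -44.6] n 9
[0.015, -0.023, 0.031] [2.2, 0.1, -5.0]
[0.016, -0.02, 0.032] [2.2, 0.1, -5.0]
[0.018, -0.017, 0.033] [2.2, 0.1, -5.0]
[0.019, -0.015, 0.033] [2.2, 0.1, -5.0]
[0.02, -0.012, 0.034] [2.2, 0.1, -5.0]
[0.021, -0.009, 0.034] [2.2, 0.1, -5.0]
[0.022, -0.005, 0.034] [2.2, 0.1, -5.0]
[0.022, -0.002, 0.035] [2.2, 0.1, -5.0]
[0.022, 0.001, 0.035] [2.2, 0.1, -5.0]
```

Call:
servo_tool(moves=[[[0.005, -0.003, 0.035, 2.2, 0.1, -5, 0.6], [0.008, -0.005, 0.045, 2.2, 0.1, -5, 0.6], [0.01, -0.005, 0.045, 2.2, 0.1, -5, 0.6], [0.018, -0.015, 0.033, 2.2, 0.1, -5, 0.6]]])

```text
time_s: 16.6
position: [698.1, 90.3, 273.1]
ee_rot: [-173.6, 87.3, 83.0]
ft_force: [0.8, -1.0, -0.2]
grip_width: 51.1
```

```bash
python3 - <<'E'
from h import *
plan(*grasp("B",110))
E
```

```text
dist 232.5 rot [ 11.3  -0.2 -24.4] n 6
[0.024, -0.016, 0.025] [1.9, -0.0, -4.1]
[0.025, -0.014, 0.026] [1.9, -0.0, -4.1]
[0.026, -0.011, 0.026] [1.9, -0.0, -4.1]
[0.027, -0.008, 0.027] [1.9, -0.0, -4.1]
[0.027, -0.006, 0.027] [1.9, -0.0, -4.1]
[0.028, -0.003, 0.027] [1.9, -0.0, -4.1]
```

Call:
servo_tool(moves=[[[0.024, -0.016, 0.025, 1.9, 0, -4.1, 0.6], [0.025, -0.014, 0.026, 1.9, 0, -4.1, 0.6], [0.026, -0.012, 0.026, 1.9, 0, -4.1, 0.6], [0.027, -0.01, 0.025, 1.9, 0, -4.1, 0.6], [0.027, -0.008, 0.022, 1.9, 0, -4.1, 0.6], [0.025, -0.006, 0.015, 1.9, 0, -4, 0.6], [0, 0, 0, 0, 0, 0, 0.6]]])

```text
time_s: 17.3
position: [561.6, -20.4, 121.4]
ee_rot: [-89.5, 63.9, 154.8]
ft_force: [-0.1, -0.8, -0.1]
grip_width: 51.7
```

```bash
python3 look.py B pics/wB.png
```

```text
dist 9.7 rot [-1.3 -0.3  1.1] n 1
[-0.004, 0.008, 0.005] [-1.3, -0.3, 1.1]
[array([325.58436721, 179.99683339]), array([326.26394315, 268.30144789])]
box 265 159
```

View pics/wB.png

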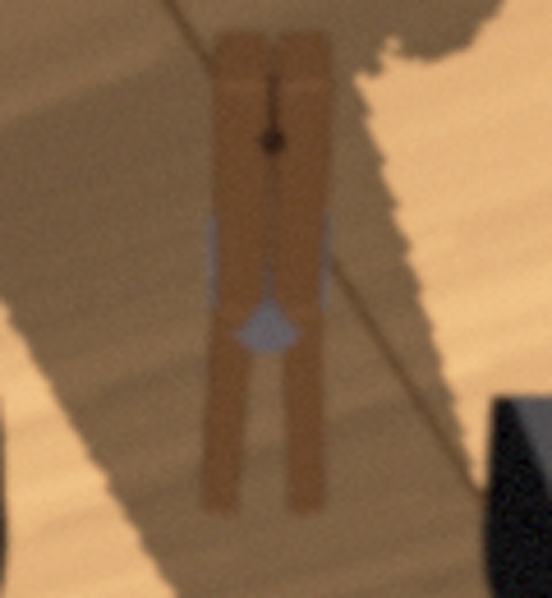

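```bash
python3 meas.py B 324.3 176 322.4 270.3
```

```text
[535.54385233 -12.74642766  16.        ] [425.8893021   40.28437447  16.        ] 121.80470582294483 -25.809199038529208
dist 69.0 rot [0.2 0.2 0.9] n 4
[0.017, 0.002, 0.002] [0.0, 0.0, 0.2]
[0.017, 0.002, 0.002] [0.0, 0.0, 0.2]
[0.017, 0.002, 0.002] [0.0, 0.0, 0.2]
[0.017, 0.002, 0.002] [0.0, 0.0, 0.2]
[525.72902131  -7.99980875  22.        ]
```

Call:
servo_tool(moves=[[[0.018, 0.002, 0.002, 0, 0, 0.2, 0.5], [0.018, 0.002, 0.002, 0, 0, 0.2, 0.5], [0.018, 0.002, 0.002, 0, 0, 0.2, 0.5], [0.018, 0.002, 0.001, 0, 0, 0.2, 0.5], [0, 0, 0, 0, 0, 0, 0.5]]])

```text
time_s: 17.85
position: [550.2, -8.4, 61.5]
ee_rot: [-91.8, 66.3, 153.4]
ft_force: [-0.5, -0.3, 0.0]
grip_width: 42.7
```

```bash
python3 - <<'E'
from h import *
plan(*grasp("B",0),v=20)
E
```

```text
dist 46.4 rot [ 1.1 -0.3 -1.4] n 3
[0.015, -0.002, 0.003] [0.4, -0.1, -0.5]
[0.015, -0.001, 0.003] [0.4, -0.1, -0.5]
[0.015, -0.001, 0.003] [0.4, -0.1, -0.5]
```

Call:
servo_tool(moves=[[[0.015, -0.002, 0.004, 0.4, -0.1, -0.5, 0.5], [0.015, -0.002, 0.003, 0.4, -0.1, -0.5, 0.5], [0.009, -0.001, 0.002, 0.2, 0, -0.3, 0.5], [0, 0, 0, 0, 0, 0, 0.5]]])

```text
time_s: 18.25
position: [531.0, -5.3, 29.4]
ee_rot: [-90.9, 65.5, 153.6]
ft_force: [-0.4, -0.1, -0.0]
grip_width: 42.9
```

```bash
python3 - <<'E'
from h import *
plan(*grasp("B",0),v=20)
E
```

```text
dist 9.5 rot [ 0.3 -0.3 -0.5] n 1
[0.008, -0.0, 0.005] [0.3, -0.3, -0.5]
```

Call:
servo_tool(moves=[[[0.003, 0, 0.004, 0.2, -0.2, -0.4, 0.5], [0.004, 0, 0.001, 0, 0, 0, 0.5], [0, 0, 0, 0, 0, 0, 0.1], [0, 0, 0, 0, 0, 0, 0.1], [0, 0, 0, 0, 0, 0, 0.1], [0, 0, 0, 0, 0, 0, 0.1], [0, 0, 0, 0, 0, 0, 0.1], [0, 0, 0, 0, 0, 0, 0.1]]])

```text
time_s: 19.05
position: [527.6, -9.5, 23.6]
ee_rot: [-90.3, 65.2, 153.9]
ft_force: [0.4, 0.2, -0.9]
grip_width: 18.1
```

```bash
python3 - <<'E'
from h import *
w=cams.read_camera("wrist");crop(w,(220,150,420,350),3,"pics/w20.png")
plan(*grasp("B",0),v=20)
E
```

```text
dist 2.8 rot [ 0.  -0.1 -0.2] n 1
[0.002, -0.001, -0.001] [0.0, -0.1, -0.2]
```

View pics/w20.png

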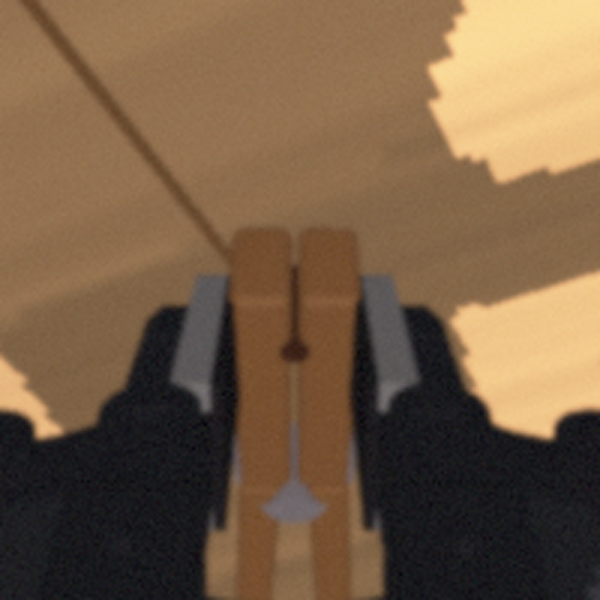

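Call:
servo_tool(moves=[[[-0.012, -0.006, 0, 0, 0, 0, 0.1], [-0.024, -0.011, 0, 0, 0, 0, 0.1], [-0.024, -0.011, 0, 0, 0, 0, 0.1], [-0.02, -0.009, 0, 0, 0, 0, 0.1]]])

```text
time_s: 19.5
position: [525.0, -9.3, 113.8]
ee_rot: [-90.0, 64.8, 154.2]
ft_force: [-0.1, 0.2, -0.9]
grip_width: 17.9
```

```bash
python3 - <<'E'
from h import *
pt,Rt=ins(165);print(pt);plan([735,60,330],Rt,v=40)
E
```

```text
[748.78156168 234.76624959 320.57211383]
dist 309.2 rot [-20.8  -0.9  44.7] n 8
[-0.033, 0.006, -0.019] [-2.6, -0.1, 5.6]
[-0.032, 0.011, -0.019] [-2.6, -0.1, 5.6]
[-0.031, 0.014, -0.018] [-2.6, -0.1, 5.6]
[-0.029, 0.018, -0.017] [-2.6, -0.1, 5.6]
[-0.027, 0.022, -0.016] [-2.6, -0.1, 5.6]
[-0.025, 0.025, -0.015] [-2.6, -0.1, 5.6]
[-0.023, 0.028, -0.014] [-2.6, -0.1, 5.6]
[-0.02, 0.031, -0.013] [-2.6, -0.1, 5.6]
```

Call:
servo_tool(moves=[[[-0.033, 0.006, -0.015, -2.6, -0.1, 5.6, 0.1], [-0.032, 0.011, -0.016, -2.6, -0.1, 5.6, 0.1], [-0.031, 0.014, -0.016, -2.6, -0.1, 5.6, 0.1], [-0.029, 0.018, -0.017, -2.6, -0.1, 5.6, 0.1], [-0.027, 0.022, -0.016, -2.6, -0.1, 5.6, 0.1], [-0.025, 0.025, -0.015, -2.6, -0.1, 5.6, 0.1], [-0.023, 0.028, -0.014, -2.6, -0.1, 5.6, 0.1], [-0.02, 0.031, -0.013, -2.6, -0.1, 5.6, 0.1]]])

```text
time_s: 20.3
position: [732.3, 52.3, 351.2]
ee_rot: [89.4, 68.0, -5.7]
ft_force: [-0.1, -0.3, -0.3]
grip_width: 18.1
```

```bash
python3 - <<'E'
from h import *
plan(*ins(165),v=40)
E
```

```text
dist 185.8 rot [ 0.5  0.1 -2. ] n 5
[0.006, -0.002, -0.037] [0.1, 0.0, -0.4]
[0.006, -0.002, -0.037] [0.1, 0.0, -0.4]
[0.006, -0.002, -0.037] [0.1, 0.0, -0.4]
[0.006, -0.002, -0.037] [0.1, 0.0, -0.4]
[0.006, -0.002, -0.037] [0.1, 0.0, -0.4]
```

Call:
servo_tool(moves=[[[0.004, -0.001, -0.035, 0.1, 0, -0.4, 0.1], [0.005, -0.001, -0.037, 0.1, 0, -0.4, 0.1], [0.006, -0.001, -0.037, 0.1, 0, -0.4, 0.1], [0.006, -0.001, -0.037, 0.1, 0, -0.4, 0.1], [0.006, -0.001, -0.03, 0.1, 0, -0.4, 0.1], [0, 0, 0, 0, 0, 0, 0.1]]])

```text
time_s: 20.9
position: [753.7, 234.4, 337.5]
ee_rot: [90.6, 69.2, -5.1]
ft_force: [-0.7, 0.7, -1.0]
grip_width: 17.8
```

```bash
python3 chk.py 130 pics/s21.png
```

```text
dist 51.2 rot [-0.2 -0.1 -0.8] n 2
[0.014, -0.021, 0.0] [-0.1, -0.1, -0.4]
[0.014, -0.021, 0.0] [-0.1, -0.1, -0.4]
[-0.7  0.7 -1. ] 17.84241667705765
lead->mouth [-45.5   6.4 -55.6] along 71.9 perp [ 4.2  1.3 -4. ] [593. 204.] [378. 324.]
```

Call:
servo_tool(moves=[[[0.013, -0.012, 0, -0.1, 0, -0.4, 0.1], [0.01, -0.014, 0, -0.1, 0, -0.4, 0.1], [0.005, -0.014, 0, 0, 0, 0, 0.1], [0, 0, 0, 0, 0, 0, 0.1]]])

```text
time_s: 21.35
position: [726.0, 228.5, 300.8]
ee_rot: [89.8, 69.8, -6.2]
ft_force: [0.7, -0.9, 0.3]
grip_width: 18.2
```

```bash
python3 chk.py 115 pics/s22.png
```

```text
dist 22.2 rot [-0.4  0.2 -0.2] n 1
[0.01, -0.018, -0.008] [-0.4, 0.2, -0.2]
[ 0.7 -0.9  0.3] 18.245771917485587
lead->mouth [-17.9  10.1 -20. ] along 27.5 perp [ 1.3  8.1 -0.4] [503. 275.] [297. 384.]
```

View pics/s22.png

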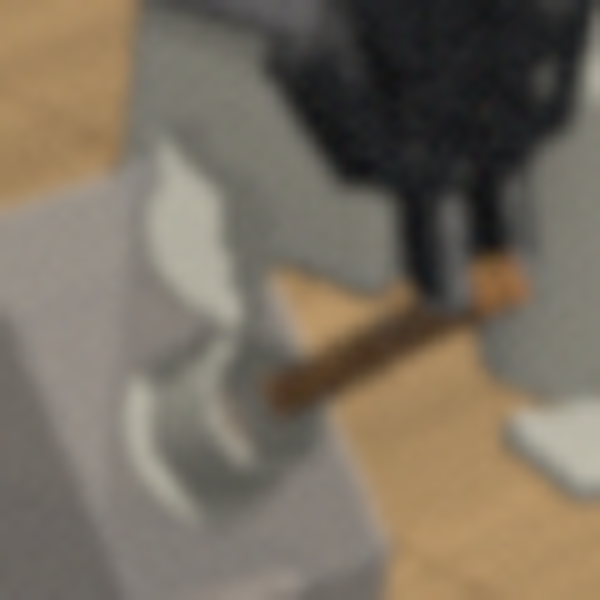

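Call:
servo_tool(moves=[[[0.001, 0, -0.008, -0.2, 0.2, 0, 0.1], [0.005, -0.01, -0.001, 0, 0, 0, 0.1], [0, 0, 0, 0, 0, 0, 0.1]]])

```text
time_s: 21.7
position: [722.9, 236.1, 295.7]
ee_rot: [90.4, 69.4, -5.5]
ft_force: [0.4, -0.1, -0.6]
grip_width: 18.4
```

```bash
python3 chk.py 70 pics/s23.png
```

```text
dist 59.1 rot [-0.4  0.  -0.6] n 2
[0.013, -0.027, -0.0] [-0.2, 0.0, -0.3]
[0.013, -0.027, -0.0] [-0.2, 0.0, -0.3]
[ 0.4 -0.1 -0.6] 18.44457911825076
lead->mouth [-14.8   1.7 -14.2] along 20.6 perp [-0.6  0.2  0.6] [509. 276.] [305. 387.]
```

Call:
servo_tool(moves=[[[0.005, -0.01, 0, 0, 0, -0.2, 0.1], [0.005, -0.01, 0, 0, 0, 0, 0.1], [0.005, -0.011, 0, 0, 0, -0.2, 0.1], [0, 0, 0, 0, 0, 0, 0.1]]])

```text
time_s: 22.15
position: [697.9, 238.7, 269.3]
ee_rot: [90.5, 69.7, -5.5]
ft_force: [-0.5, 0.6, -0.5]
grip_width: 18.2
```

```bash
python3 chk.py 40 pics/s24.png
```

```text
dist 52.7 rot [-0.4 -0.  -0.3] n 2
[0.011, -0.024, -0.0] [-0.2, -0.0, -0.1]
[0.011, -0.024, -0.0] [-0.2, -0.0, -0.1]
[-0.5  0.6 -0.5] 18.150112781903385
lead->mouth [10.7 -0.9 11.8] along -16.0 perp [-0.5  0.3  0.5] [444. 313.] [248. 417.]
```

View pics/s24.png

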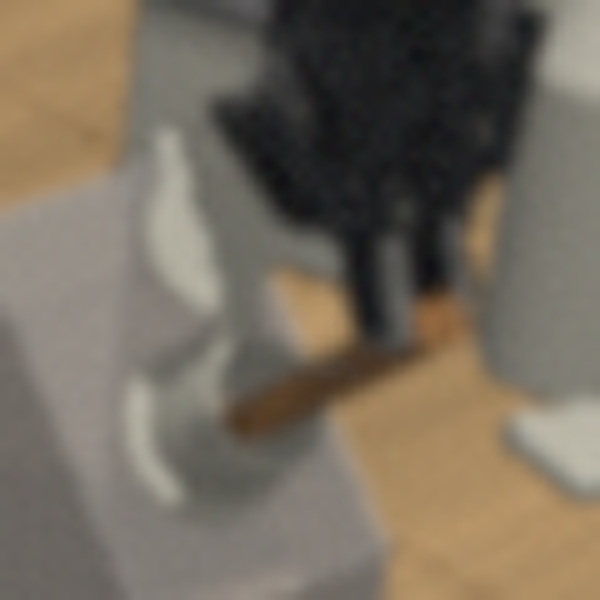

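Call:
servo_tool(moves=[[[0.005, -0.01, 0, -0.1, 0, 0, 0.1], [0.005, -0.01, 0, 0, 0, -0.1, 0.1], [0.005, -0.01, 0, 0, 0, 0, 0.1], [0.005, -0.01, 0, 0, 0, 0, 0.1], [0.002, -0.006, 0, 0, 0, 0, 0.1], [0, 0, 0, 0, 0, 0, 0.1]]])

```text
time_s: 22.8
position: [660.2, 242.8, 230.3]
ee_rot: [90.5, 69.8, -5.4]
ft_force: [0.0, -0.5, 0.5]
grip_width: 18.1
```

```bash
python3 chk.py 38 pics/s25.png
```

```text
dist 1.1 rot [-0.3 -0.  -0.2] n 1
[-0.001, -0.001, -0.001] [-0.3, -0.0, -0.2]
[ 0.  -0.5  0.5] 18.085595631737306
lead->mouth [49.  -4.8 51.3] along -71.0 perp [-0.8  0.4  0.8] [352. 364.] [166. 462.]
```

View pics/s25.png

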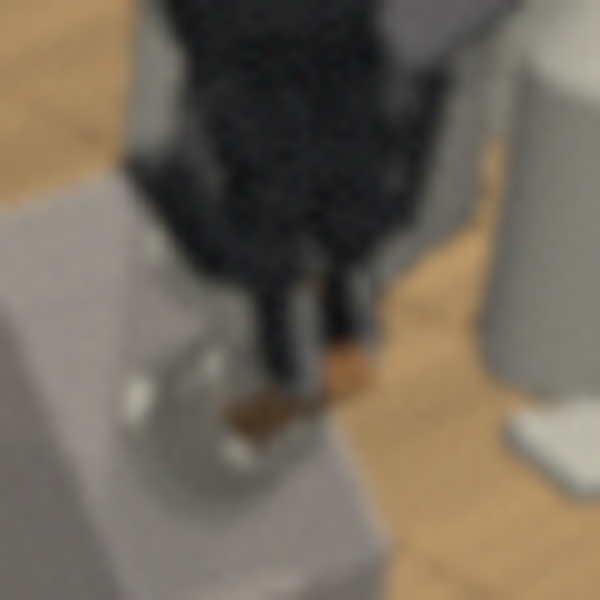

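Call:
servo_tool(moves=[[[0, 0, 0, 0, 0, 0, 0.5], [0, 0, 0, 0, 0, 0, 0.5], [0, 0, 0, 0, 0, 0, 0.5], [0, 0, 0, 0, 0, 0, 0.5], [0, 0, 0, 0, 0, 0, 0.5], [0, 0, 0, 0, 0, 0, 0.5]]])

```text
time_s: 23.45
position: [662.9, 242.6, 232.9]
ee_rot: [90.8, 69.5, -5.1]
ft_force: [-0.4, -0.3, -0.6]
grip_width: 43.0
```

```bash
python3 - <<'E'
from h import *
s=cams.read_camera("scene");crop(s,(330,120,430,220),6,"pics/s26.png")
E
```

```text
(no output)
```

View pics/s26.png

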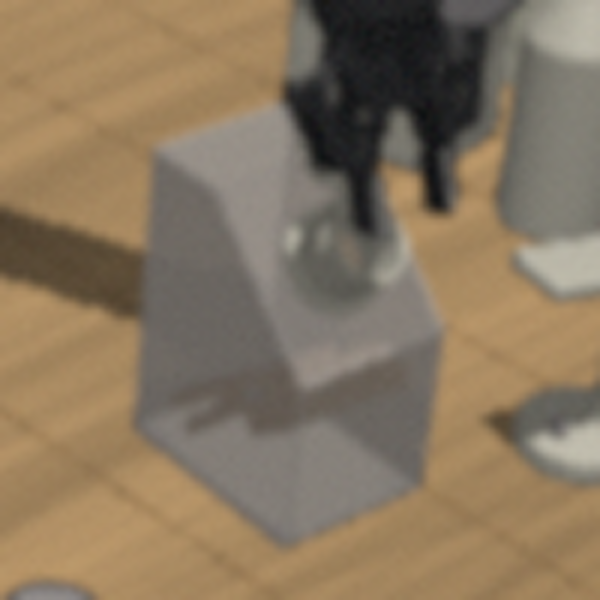

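All three pegs show inside, as a cluster near crop (290,400). Now I retract and go round over the lid to its back side.

Call:
servo_tool(moves=[[[-0.01, 0.022, 0, 0, 0, 0, 0.4], [-0.018, 0.036, 0, 0, 0, 0, 0.3], [-0.02, 0.036, 0, 0, 0, 0, 0.1], [-0.03, 0.01, 0, 0, 0, 0, 0]]])

```text
time_s: 23.9
position: [731.5, 234.1, 337.8]
ee_rot: [89.7, 70.2, -6.0]
ft_force: [0.7, -0.5, -0.5]
grip_width: 0.5
```

```bash
cat >> h.py <<'E'
_a=np.radians(fa);f_=np.array([np.cos(_a),np.sin(_a),0]);up=np.array([0,0,1.])
def jarp(x,z,y=0): 
    c=mouth-60*f_; c[2]=0
    return c-f_*x+up*z+np.array([f_[1],-f_[0],0])*y   # jar y = -(perp)
Rdown=orient(-f_,-up,0)
E
python3 - <<'E'
from h import *
print(jarp(0,0),jarp(1,274));plan(jarp(-60,370),Rdown,v=40)
E
```

```text
[582.7762281  250.75074515   0.        ] [581.7808319 250.8465909 274.       ]
dist 95.3 rot [ -0.2   0.1 -19.8] n 3
[-0.02, -0.024, -0.001] [-0.1, 0.0, -6.6]
[-0.017, -0.027, -0.001] [-0.1, 0.0, -6.6]
[-0.014, -0.028, -0.001] [-0.1, 0.0, -6.6]
```

Call:
servo_tool(moves=[[[-0.022, -0.01, 0, 0, 0, -5, 0], [-0.02, -0.027, 0, 0, 0, -5, 0], [-0.017, -0.028, 0, 0, 0, -5, 0], [-0.005, -0.028, 0, 0, 0, -5, 0], [0, -0.03, 0, 0, 0, 0, 0], [0, 0, 0, 0, 0, 0, 0]]])

```text
time_s: 24.5
position: [593.3, 248.4, 390.8]
ee_rot: [-112.2, 89.4, 152.0]
ft_force: [-0.6, 0.9, -0.4]
grip_width: -0.4
```

```bash
python3 - <<'E'
from h import *
plan(jarp(45,370),Rdown,v=40)
E
```

```text
dist 59.5 rot [-0.3 -0.2  0.5] n 2
[0.011, -0.028, -0.0] [-0.2, -0.1, 0.3]
[0.011, -0.028, -0.001] [-0.2, -0.1, 0.3]
```

Call:
servo_tool(moves=[[[0, -0.028, 0, 0, 0, 0.3, 0], [0, -0.03, 0, 0, 0, 0, 0], [0, 0, 0, 0, 0, 0, 0]]])

```text
time_s: 24.8
position: [535.1, 253.7, 390.6]
ee_rot: [-141.5, 89.8, 122.6]
ft_force: [0.4, 0.3, -0.4]
grip_width: -0.2
```

```bash
python3 - <<'E'
from h import *
plan(jarp(45,262),Rdown,v=30)
s=cams.read_camera("scene");crop(s,(310,60,430,200),4,"pics/s27.png")
E
```

```text
dist 128.7 rot [-0.4 -0.2  0.2] n 5
[0.026, 0.001, -0.0] [-0.1, -0.0, 0.0]
[0.026, 0.001, -0.0] [-0.1, -0.0, 0.0]
[0.026, 0.001, -0.0] [-0.1, -0.0, 0.0]
[0.026, 0.001, -0.0] [-0.1, -0.0, 0.0]
[0.026, 0.001, -0.0] [-0.1, -0.0, 0.0]
```

View pics/s27.png

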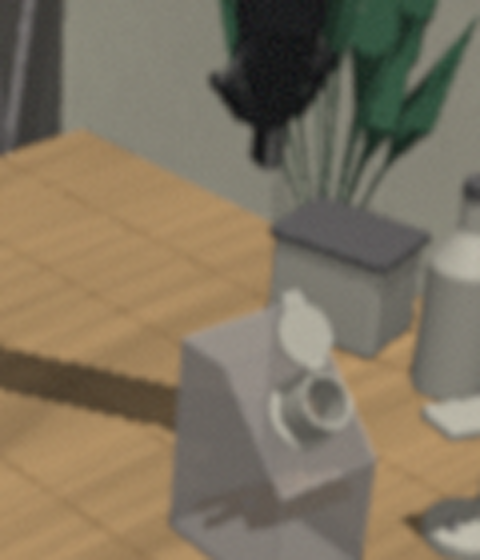

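Call:
servo_tool(moves=[[[0.026, 0, 0, 0, 0, 0, 0], [0.026, 0, 0, 0, 0, 0, 0], [0.026, 0, 0, 0, 0, 0, 0], [0.026, 0, 0, 0, 0, 0, 0], [0.02, 0, 0, 0, 0, 0, 0], [0, 0, 0, 0, 0, 0, 0]]])

```text
time_s: 25.45
position: [546.4, 250.3, 262.8]
ee_rot: [119.9, 89.5, 23.5]
ft_force: [-0.2, -0.7, 0.5]
grip_width: -0.0
```

```bash
python3 - <<'E'
from h import *
plan(jarp(-50,262),Rdown,v=12)
s=cams.read_camera("scene");crop(s,(310,60,430,200),4,"pics/s28.png")
E
```

```text
dist 86.2 rot [-0.9 -0.2 -0.4] n 8
[0.0, 0.011, -0.001] [-0.1, -0.0, -0.1]
[0.0, 0.011, -0.001] [-0.1, -0.0, -0.1]
[0.0, 0.011, -0.001] [-0.1, -0.0, -0.1]
[0.0, 0.011, -0.001] [-0.1, -0.0, -0.1]
[0.0, 0.011, -0.001] [-0.1, -0.0, -0.1]
[0.0, 0.011, -0.001] [-0.1, -0.0, -0.1]
[0.0, 0.011, -0.001] [-0.1, -0.0, -0.1]
[0.0, 0.011, -0.001] [-0.1, -0.0, -0.1]
```

View pics/s28.png

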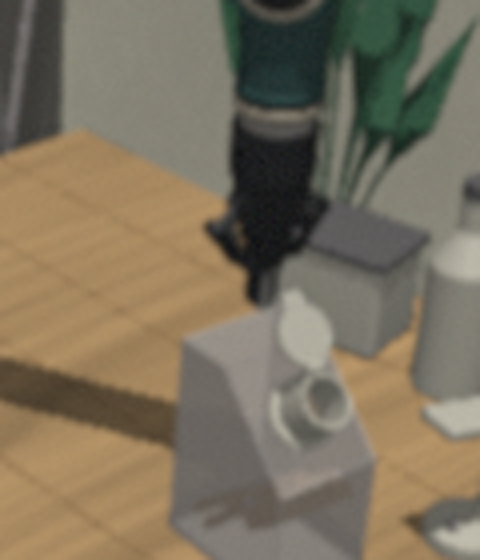

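Call:
servo_tool(moves=[[[0, 0.011, -0.001, 0, 0, 0, 0], [0, 0.011, -0.001, 0, 0, 0, 0], [0, 0.011, 0, 0, 0, 0, 0], [0, 0.011, 0, 0, 0, 0, 0], [0, 0.011, 0, 0, 0, 0, 0], [0, 0.011, 0, 0, 0, 0, 0], [0, 0.01, 0, 0, 0, 0, 0], [0, 0, 0, 0, 0, 0, 0]]])

```text
time_s: 26.3
position: [635.0, 243.1, 270.9]
ee_rot: [117.0, 88.8, 20.4]
ft_force: [0.0, 0.5, 0.3]
grip_width: -0.1
```

```bash
python3 - <<'E'
from h import *
plan(jarp(-50,262),Rdown,v=12)
s=cams.read_camera("scene");crop(s,(310,60,430,200),4,"pics/s29.png")
E
```

```text
dist 9.6 rot [-1.1 -0.5 -1.1] n 1
[0.009, -0.003, -0.002] [-1.1, -0.5, -1.1]
```

View pics/s29.png

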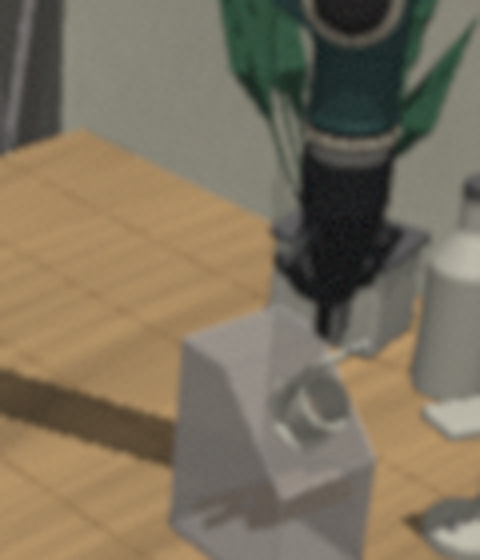

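Lid is past vertical and falling. I let time pass while raising the arm and backing off.

Call:
servo_tool(moves=[[[-0.01, 0, 0, 0, 0, 0, 0], [-0.025, 0, 0, 0, 0, 0, 0], [-0.04, 0, 0, 0, 0, 0, 0], [-0.04, -0.01, 0, 0, 0, 0, 0], [-0.02, -0.04, 0, 0, 0, 0, 0], [0, -0.04, 0.03, 0, 0, 0, 0], [0, -0.03, 0.04, 0, 0, 0, 0], [0, -0.01, 0.04, 0, 0, 0, 0], [0, 0, 0.04, 0, 0, 0, 0], [0, 0, 0.04, 0, 0, 0, 0], [0, 0, 0.03, 0, 0, 0, 0], [0, 0, 0, 0, 0, 0, 0]]])

```text
time_s: 27.55
position: [465.3, 36.9, 415.3]
ee_rot: [118.1, 88.4, 22.3]
ft_force: [0.1, -0.5, -0.1]
grip_width: -0.1
```

```bash
python3 - <<'E'
from h import *
s=cams.read_camera("scene");crop(s,(330,110,450,210),6,"pics/s30.png")
t=cams.read_camera("top");crop(t,(150,100,470,300),2.5,"pics/t30.png")
E
```

```text
(no output)
```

View pics/s30.png

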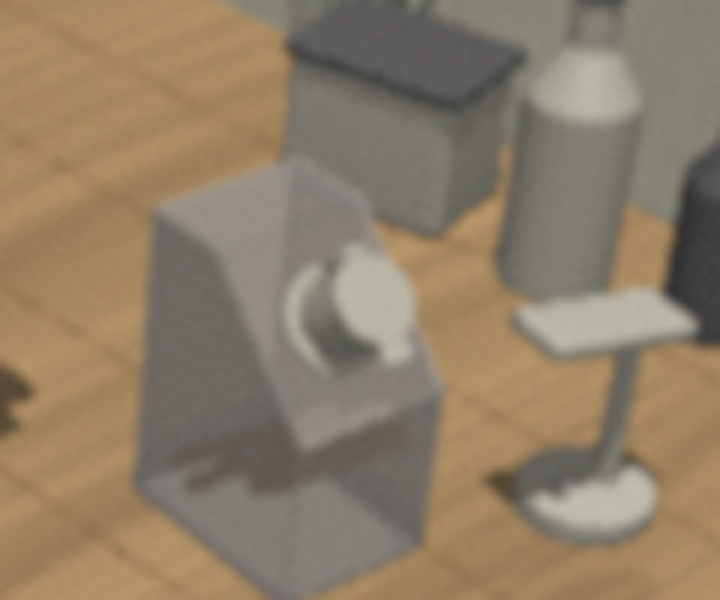

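View pics/t30.png

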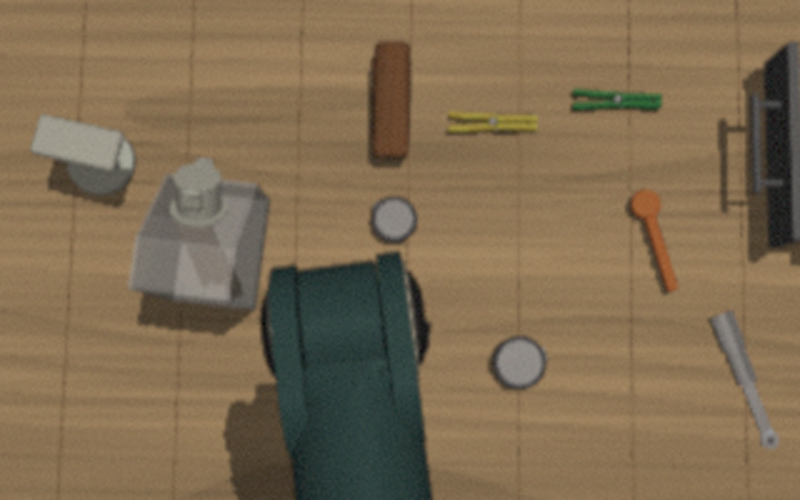

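The lid lies flat on the mouth at scene crop (375,300), and all three pegs are inside. The other items look unmoved, and the arm is clear.

```bash
python3 -c "
from bench import ctrl
print(ctrl.finish_job())"
```

```text
the job is handed in; nothing more can be done
None
```

All three wooden pegs are in the clear canister and the lid is shut. I handed the job in at about 27.6 s of the 72 s allowed.

- **Pegs:** I gripped each one by its jaw end and fed it handle end first along the neck axis to about 70 mm deep, then let go. The scene camera showed each one inside after it was released. Force readings stayed around 1 N wherever I read them.
- **Lid:** I pushed it from behind with closed fingers until it passed vertical, and it fell shut by its own weight.
- **Last checks:** The final scene picture shows the lid flat on the mouth and the three pegs in the body of the canister. In the top picture the tins, brush, dauber, shoehorn, lamp and the green and yellow pegs look where they were, judged by eye only. The arm is clear of everything.
- **Disagreements:** Early estimates of the mouth position differed by a few mm between views. On the first insertion the peg's tip showed about 4 mm off its predicted place in the picture. Neither caused contact. No check failed.

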